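# Load the tube mixer

## Robot

A 6-joint arm with a two-finger parallel gripper is mounted at the origin on a cart in front of the work surface, level with it; the furniture and walls round the work are solid. World frame = base frame: x ahead of the robot, y to its left, z up, the work surface at z = 0. Lengths are in m, angles in degrees, forces in N, time in s.
With the tool pointing down it reaches from about 0.3 to 0.75 m from the base axis. Payload 8.5 kg.
Tool frame: the origin (TCP) lies at the very end of the fingers, on their centre line; the grasp point (between the pads) lies 19 mm behind it; z points along the fingers, y is the line along which they close (so a half turn about z gives the same grasp; the last joint's range is limited). The gripper opens to 85 mm and grips with 20 to 120 N. Pads are 22 mm wide; open, the fingers measure 114 mm over their backs; the gripper's body (76 mm by 85 mm) begins 54 mm behind the grasp point. The pads swing forward as they close: fully open they stand 13 mm farther back than shut.
Start: joints at [-80.289, 21.807, 74.336, -0, 83.858, -12.336], TCP at [0.206, -0.51, 0.231] pointing down, gripper open.
Joint ranges: [-178.18, 178.18], [-50.72, 133.34], [12.68, 142.11], [-81.47, 261.47], [9.98, 163.14], [-165.26, 165.26]. Speed limits (degrees/s): [136.94, 136.94, 180, 180, 180, 180].

## Interface

Orientations are given as a 3x3 rotation matrix whose columns are the frame's x, y, z axes.
In Python, from rig import env, imaging gives the robot as it stands. The module is installed in compiled form; this text tells all that it offers.
- The arm moves only by the tool arm_command, never from a script. Its arguments are lists of equal length, an entry for each row: "turn": the turn, a rotation vector about the tool's x, y, z in units of 5 degrees (1.0 is 5 degrees), a list of three; "xyz": the shift along the tool's x, y, z in units of 50 mm (1.0 is 50 mm), a list of three; "claw": the finger opening in mm, from 0 to 85.4. A call has 1 to 12 rows; each row shifts and turns the commanded pose from where the row before left it, along the tool's axes as they then stand; what a row does not reach is not made up. A row lasts 1/10 s, in which the tool goes at most 50 mm and 8.59 degrees, less where a joint would pass 70% of its speed; a pose out of reach is approached as far as the arm can. A call is refused whole if a number of a shift passes 1 or a number of a turn 1, either way. A call with a gripper value outside its range is refused whole. The fingers move at their own pace and stop on an object; "squeeze" is the grip in N (left out, the last holds). Time passes only in rows, so rows that do not move let the fingers close. It gives the time, the measured TCP pose, the force, the opening and the grip force at its end, in the units of the state.
- env.observe(): the state, without advancing time (a new reading comes with each control period).
- imaging.get_image(name): name is "side" or "top"; returns (picture, depth): 400x640x3 uint8, blue, green, red; 400x640 float32, m along the optical axis (not along the pixel's ray), 0 where there is no reading.
- imaging.camera_info(name): a dict with "camera_matrix" (3x3 intrinsics, pixels), "k1" (the pictures are not rectified: a ray, as slopes to the right and down, at radius r is drawn at 1 + k1 r^2 times it, then the intrinsics apply), "rvec" (rotation vector, rad) and "tvec" (3), from world to camera coordinates, as OpenCV has them. Camera axes: x right, y down, z forward; pixel columns grow to the right and rows downward; lengths in m; the calibration is good to about 2 mm. A picture is of the moment at which its call begins. camera_info takes no time and is no camera call.
- env.close_job(): hands the job in; it is judged then, once.
The state is a dict: "time_s": time; "q": joint angles; "qvel": joint speeds; "joint_efforts": joint torques, N m; "position": TCP position; "tool_rot": TCP orientation; "ft_force": force on the tool from outside, world axes, zero at the start; "wrist_torque": the same for the moment, N m; "grip_width": finger opening in m; "gripper_force": force on a finger pad.
Only numpy, scipy, OpenCV 4.12 (cv2) and the standard library are available. Lean on these libraries where they do the work, as an engineer would, in place of code of your own. Each camera call takes 0.05 s, during which the arm holds its last target. There are 200 camera calls.

## Task

Get the tube mixer ready: set the brass weight on the pan of the sprung blue clamp so that it holds the clamp open by itself, slide the white clip tray fully home against the stop beneath the raised clamp foot, then take the weight off so that the clamp shuts on the tray, and put the weight back on its round mat. Press every sample tube lying on the counter down past the sprung blue jaw of a free clip on the tray, either way round, until it sits fully in the clip with the jaw closed over it. Turn the click dial clockwise to the long green mark, the fourth click from its left stop, and leave the specimen cup and the two stain bottles undisturbed.

Things in the scene. Friction and masses are not known exactly. Their poses are not given: they have to be found in the camera images.
- mixer: Tube mixer, fixed: white base 300 x 176 x 20 mm, black deck on top. Origin: centre of its underside. x axis = slide-in direction of the tray (about world +y), y about towards the robot, z up. Rails 7 mm high (inner faces y = +-81 mm) guide the tray loosely. A grey box 80 x 78 x 30 mm with the click dial stands against the side towards the robot; a foot 70 mm wide, 26 mm high runs on under the pan.
- tray_home (a point): On the deck, 20 mm above the mixer's origin, axes as the mixer: the tray's origin lies here when fully home (up to 8 mm more travel in +x until it meets the stop). The stop: a bar 12 mm high with its face at x = +96 mm, and two grey pivot cheeks (y = +-26 mm, 10 mm thick, 58 mm high, x from 96 to 130 mm).
- clamp (a joint): Angle of the sprung blue clamp: 0 shut (foot 4 mm above the bare deck), about 0.1 shut on the tray's plate, 0.32 fully open (foot 16 mm above the deck). Hinge along the mixer's y at x = +118 mm, 66 mm above the counter. Spring 0.15 N m at 0, 0.31 N m at 0.32. Shut, the foot blocks the tray. Pressing the pan down opens it; the brass weight alone on the pan opens it fully and keeps it open.
- clamp_pan (a point): Centre of the upper face of the clamp's steel pan (64 x 64 mm, 58 x 58 mm inside its 6 mm high rim), 80 mm beyond the hinge in mixer +x, turning with the clamp. 74 mm above the counter with the clamp at 0, about 48 mm fully open, where the pan tilts 18 deg, low end away from the hinge.
- clamp_foot (a point): Middle of the underside of the clamp's foot (12 x 34 mm, 40 mm before the hinge), which holds the tray down. Turns with the clamp.
- clip_tray: Loose white clip tray, 0.30 kg, on the deck, 40 to 55 mm short of home at the start. Plate 168 x 146 x 8 mm (x from -80 to +88 mm); its bare front 35 mm goes under the clamp foot. Origin: on the underside, level with the middles of the clips; x axis = slide-in direction. Three fork clips along y, 52 mm apart, take tubes lying along x.
- tray_fin (a point): Middle of the tray's handle, an upright fin across its rear end at tray x = -70 mm, 35 mm above the tray's underside: 10 mm thick along x, 44 mm wide along y, top 48 mm above the tray's underside. Axes as the tray.
- clip_a (a point): Where the origin of a seated tube lies in the clip at tray y = +52 mm (nearest the robot), 34 mm above the tray's underside; axes as the tray. Supports 8 mm wide at x = +-24 mm, 40 mm free between them for fingers down to 15 mm above the tray's underside. Fixed grey prongs with flared lips on the +y side (47 mm high, out to y = 19 mm), sprung blue jaw on the -y side (54 mm high, to y = -15 mm).
- clip_b (a point): The same for the middle clip (tray y = 0).
- clip_c (a point): The same for the clip at tray y = -52 mm.
- jaw_a (a joint): Sprung jaw of clip a: 0 = closed (also when empty). A tube pressed straight down swings it out (about 0.15), then it snaps back over the tube. Takes some 6 to 15 N of downward push. Hinge along x, 11 mm above the tray's underside.
- jaw_b (a joint): The same for clip b.
- jaw_c (a joint): The same for clip c.
- tube_1: Sample tube with a yellow cap, 95 mm long, 0.024 kg, lying on the counter (may be absent). Body 15 mm in diameter; black square bumpers 20 x 20 mm round foot and cap keep it level (axis 10 mm up) and from rolling. Origin on the axis, midway between where the clip's two supports take it; x axis towards the cap. Foot end at x = -45 mm, cap end at +50 mm, bare body from -37 to +34 mm.
- tube_2: Sample tube with a green cap, 88 mm long, else as tube_1 (foot end at x = -42 mm, cap end at +46 mm, bare body from -34 to +30 mm). May be absent.
- tube_3: A second tube with a yellow cap, same as tube_1. May be absent.
- weight: Brass weight with a dark band, a block 42 x 42 x 46 mm (46 along its z), 0.65 to 0.75 kg. Origin: centre of its underside.
- weight_mat: Round black rubber mat, 80 mm in diameter, 4 mm thick, fixed on the counter; origin at the centre of its underside. The weight stands on it at the start.
- dial (a joint): Angle of the click dial: 0 at the left stop, growing clockwise seen from above to 2.40 at the right stop; clicks (rest positions) every 0.40, so the fourth click from the stop is 1.60. It starts on 0, 0.40 or 0.80. About 0.07 N m takes it over a click; let go between two clicks it falls into the nearer one.
- dial_grip (a point): Point to grip on the dial's axis, 54 mm above the counter, on the knob's upright bar: 14 mm thick, 44 mm long, 26 mm high (top 65 mm above the counter). The point's y axis lies along the bar towards its white pointer line, its x axis across it; it turns with the dial.
- cup: Specimen cup with a yellow lid, 64 mm wide, 68 mm high; a bystander to leave alone. Origin: centre of its underside.
- stain_blue: Small reagent bottle with a blue tip, 32 mm wide, 90 mm high; a bystander to leave alone. Origin: centre of its underside.
- stain_red: Small reagent bottle with a red tip, 33 mm wide, 93 mm high; a bystander to leave alone. Origin: centre of its underside.

How it is judged (in metres and radians):
On the way, in this order (a step that is already met when the one before it is completed fails the run):
1. the brass weight on the pan holds the clamp open (value of joint clamp above 0.27 rad and contact force between weight and clamp above 2.5 N and contact force between the fingers and weight below 0.5 N), for 0.2 s.
2. with the weight holding the clamp open, the tray is slid home under the clamp foot (x of clip_tray in the frame of tray_home between -0.006 and 0.012 m and y of clip_tray in the frame of tray_home between -0.012 and 0.012 m and z of clip_tray in the frame of tray_home between -0.004 and 0.004 m and value of joint clamp above 0.25 rad and contact force between weight and clamp above 2 N), for 0.2 s.
3. the weight is off and the clamp has closed on the tray (x of clip_tray in the frame of tray_home between -0.006 and 0.012 m and y of clip_tray in the frame of tray_home between -0.012 and 0.012 m and z of clip_tray in the frame of tray_home between -0.004 and 0.004 m and value of joint clamp below 0.16 rad and contact force between clamp and clip_tray above 1 N and contact force between weight and clamp below 0.1 N), for 0.2 s.
At the end, for the whole second after the job is handed in: Tray home (6 mm) with the clamp foot shut on it; weight resting on its mat, within 45 mm of its centre; every tube present fully down in a clip (10 mm along, 4 mm across, 3 mm high, 0.1 rad), jaws closed; dial on the fourth click (1.5 to 1.7 rad); all at rest (x of clip_tray in the frame of tray_home between -0.006 and 0.012 m and y of clip_tray in the frame of tray_home between -0.012 and 0.012 m and z of clip_tray in the frame of tray_home between -0.004 and 0.004 m and contact force between clamp and clip_tray above 1 N and value of joint clamp below 0.16 rad and horizontal distance between weight and weight_mat below 0.045 m and height (world z) of weight below 0.06 m and linear speed of each of weight, tube_1, tube_2, tube_3 below 0.02 m/s and contact force between weight and weight_mat above 3 N and ((angle between the x axis of tube_1 and the x axis of clip_tray, either way round below 0.1 rad and x of tube_1 in the frame of clip_a between -0.01 and 0.01 m and y of tube_1 in the frame of clip_a between -0.004 and 0.004 m and z of tube_1 in the frame of clip_a between -0.005 and 0.003 m) or (angle between the x axis of tube_1 and the x axis of clip_tray, either way round below 0.1 rad and x of tube_1 in the frame of clip_b between -0.01 and 0.01 m and y of tube_1 in the frame of clip_b between -0.004 and 0.004 m and z of tube_1 in the frame of clip_b between -0.005 and 0.003 m) or (angle between the x axis of tube_1 and the x axis of clip_tray, either way round below 0.1 rad and x of tube_1 in the frame of clip_c between -0.01 and 0.01 m and y of tube_1 in the frame of clip_c between -0.004 and 0.004 m and z of tube_1 in the frame of clip_c between -0.005 and 0.003 m)) and ((angle between the x axis of tube_2 and the x axis of clip_tray, either way round below 0.1 rad and x of tube_2 in the frame of clip_a between -0.01 and 0.01 m and y of tube_2 in the frame of clip_a between -0.004 and 0.004 m and z of tube_2 in the frame of clip_a between -0.005 and 0.003 m) or (angle between the x axis of tube_2 and the x axis of clip_tray, either way round below 0.1 rad and x of tube_2 in the frame of clip_b between -0.01 and 0.01 m and y of tube_2 in the frame of clip_b between -0.004 and 0.004 m and z of tube_2 in the frame of clip_b between -0.005 and 0.003 m) or (angle between the x axis of tube_2 and the x axis of clip_tray, either way round below 0.1 rad and x of tube_2 in the frame of clip_c between -0.01 and 0.01 m and y of tube_2 in the frame of clip_c between -0.004 and 0.004 m and z of tube_2 in the frame of clip_c between -0.005 and 0.003 m)) and ((angle between the x axis of tube_3 and the x axis of clip_tray, either way round below 0.1 rad and x of tube_3 in the frame of clip_a between -0.01 and 0.01 m and y of tube_3 in the frame of clip_a between -0.004 and 0.004 m and z of tube_3 in the frame of clip_a between -0.005 and 0.003 m) or (angle between the x axis of tube_3 and the x axis of clip_tray, either way round below 0.1 rad and x of tube_3 in the frame of clip_b between -0.01 and 0.01 m and y of tube_3 in the frame of clip_b between -0.004 and 0.004 m and z of tube_3 in the frame of clip_b between -0.005 and 0.003 m) or (angle between the x axis of tube_3 and the x axis of clip_tray, either way round below 0.1 rad and x of tube_3 in the frame of clip_c between -0.01 and 0.01 m and y of tube_3 in the frame of clip_c between -0.004 and 0.004 m and z of tube_3 in the frame of clip_c between -0.005 and 0.003 m)) and value of joint each of jaw_a, jaw_b, jaw_c below 0.05 rad and value of joint dial between 1.5 and 1.7 rad); the robot touches nothing.
It fails at once if the specimen cup is knocked (distance of cup from where it was at the start of the episode above 0.04 m or angle between cup's own z axis and vertical above 0.6 rad).
It fails at once if a stain bottle is knocked (distance of any of stain_blue, stain_red from where it was at the start of the episode above 0.04 m or angle between any of stain_blue, stain_red's own z axis and vertical above 0.6 rad).
Of tube_1, tube_2, tube_3 only 2 to 3 are there at a start; the rules pass over those that are not, and their reading is None.
At some moment in a run one of weight, tube_1, tube_2, tube_3 may be knocked a few centimetres aside while the robot is not near it.
Once in a run the grip may slacken for a moment while it holds something.
It also fails if it takes over 210 s, if anything falls off the work surface, if the arm or the gripper's body presses on something with over 40 N, if the wrist force passes 120 N, or if a joint passes its speed limit or range.

## Working session

There is one attempt and no reset: what is moved stays moved. The work goes in short steps, Python scripts to look and compute and a tool call to move; the robot and the scene stay as the last step left them, time stands still between calls to the robot, and variables do not carry over. Pictures are saved under pics/ and viewed, at most 14 in all, crops included, and the job is handed in when it is done.

Besides the shell and the picture viewer there is one more tool, called after "Request:" as name(argument=value, ...) on one line, values as JSON. arm_command: Moves the arm, as the interface text tells. Its arguments: {"type":"object","properties":{"turn":{"type":"array"},"xyz":{"type":"array"},"claw":{"type":"array"},"squeeze":{"type":"number"}},"required":["turn","xyz","claw"]}

```bash
ls; mkdir -p pics
cat > h.py <<'E'
import numpy as np, cv2
from rig import env, imaging
def cam(n):
    c=imaging.camera_info(n); K=np.array(c["camera_matrix"],float); R=cv2.Rodrigues(np.array(c["rvec"],float))[0]; t=np.array(c["tvec"],float).ravel()
    return K,c["k1"],R,t
def rays(n,uv):
    K,k1,R,t=cam(n); uv=np.atleast_2d(uv).astype(float)
    d=(uv-[K[0,2],K[1,2]])/[K[0,0],K[1,1]]; p=d.copy()
    for _ in range(20): p=d/(1+k1*(p**2).sum(1,keepdims=True))
    return p
def world(n,uv,z):   # onto plane z (world)
    K,k1,R,t=cam(n); p=rays(n,uv); D=np.c_[p,np.ones(len(p))]@R; C=-R.T@t
    s=(z-C[2])/D[:,2]; return C+D*s[:,None]
def deproj(n,uv,dep): # with depth
    K,k1,R,t=cam(n); p=rays(n,uv); P=np.c_[p,np.ones(len(p))]*np.asarray(dep).reshape(-1,1)
    return (P-t)@R
def cloud(n,depth):
    v,u=np.mgrid[:400,:640]; return deproj(n,np.c_[u.ravel(),v.ravel()],depth.ravel()).reshape(400,640,3)
def proj(n,P):
    K,k1,R,t=cam(n); q=np.atleast_2d(P)@R.T+t; s=q[:,:2]/q[:,2:]; s=s*(1+k1*(s**2).sum(1,keepdims=True)); return s*[K[0,0],K[1,1]]+[K[0,2],K[1,2]]
E
python3 - <<'E'
from h import *
for n in("top","side"):
    im,d=imaging.get_image(n); cv2.imwrite(f"pics/{n}0.png",im); np.save(f"{n}0.npy",d)
    K,k1,R,t=cam(n); print(n,K.tolist(),k1,(-R.T@t).round(3),R[2].round(3),(d>0).mean())
s=env.observe(); print({k:np.round(v,3).tolist() for k,v in s.items()})
E
```

```text
pics
top [[509.1121705004, 0.0, 326.410296751406], [0.0, 509.1121705004, 205.38794720345672], [0.0, 0.0, 1.0]] -0.019195825498740986 [0.246 0.016 1.606] [ 0.188 -0.012 -0.982] 0.996015625
side [[515.8842472467177, 0.0, 318.108991140582], [0.0, 515.8842472467177, 198.18650564225223], [0.0, 0.0, 1.0]] -0.10999720010479594 [ 0.3   -1.035  0.691] [ 0.221  0.85  -0.479] 0.9960234375
{'time_s': 0.1, 'q': [-80.288, 21.839, 74.378, -0.0, 83.858, -12.336], 'qvel': [0.006, -0.164, -0.095, -0.054, 0.071, 0.013], 'joint_efforts': [0.006, -44.922, -23.166, -0.0, 0.004, 0.0], 'position': [0.206, -0.51, 0.231], 'tool_rot': [[0.927, 0.375, -0.0], [0.375, -0.927, 0.001], [0.0, -0.001, -1.0]], 'ft_force': [-1.126, 0.38, -0.87], 'wrist_torque': [-0.0, -0.014, 0.013], 'gripper_force': 0.0, 'grip_width': 0.086}
```

View pics/top0.png

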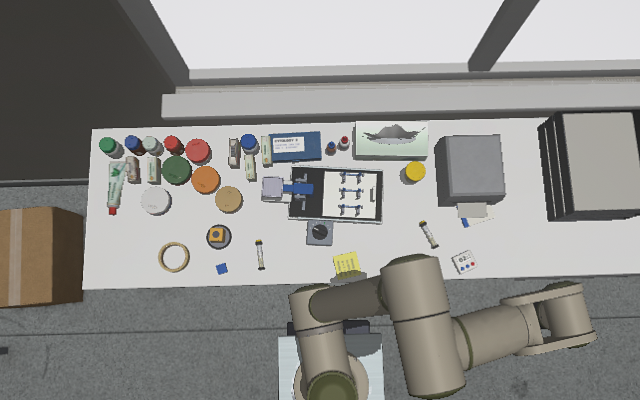

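View pics/side0.png

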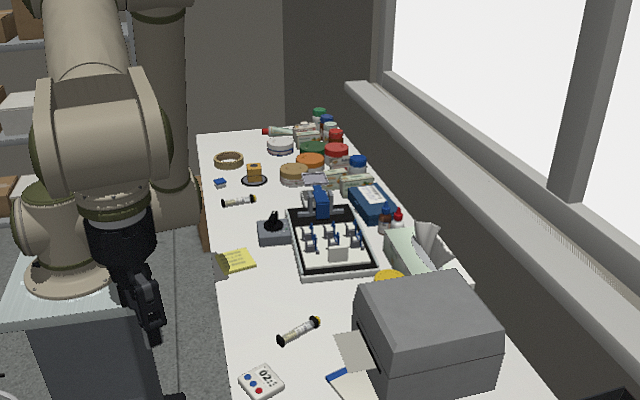

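Top view: weight on its mat at (218,236), tubes at (260,255) and (429,234), mixer near (335,195), dial (319,232), cup (415,171), bottles (330,147) and (344,142). Side view: the same objects, with tubes at (238,201) and (298,331).

Run:
```python
from h import *
im=cv2.imread("pics/top0.png"); c=cv2.resize(im[150:275,190:450],None,fx=3,fy=3,interpolation=cv2.INTER_CUBIC); cv2.imwrite("pics/t1.png",c)
im2=cv2.imread("pics/side0.png"); c=cv2.resize(im2[150:350,190:410],None,fx=3,fy=3,interpolation=cv2.INTER_CUBIC); cv2.imwrite("pics/s1.png",c)
for n in("top","side"):
    d=np.load(f"{n}0.npy"); C=cloud(n,d); np.save(f"{n}C.npy",C)
    g=C[(C[...,2]<.02)&(C[...,2]>-.02)&(C[...,0]>.2)&(C[...,0]<.7)&(abs(C[...,1])<.5)]; print(n,"counter z",np.median(g[:,2]),g[:,2].std())
C=np.load("topC.npy")
for nm,u,v in(("weight",218,234),("pan",272,188),("plate",355,180),("dial",319,230),("mixbase",300,170),("tubeL",260,255),("tubeR",429,234),("cup",415,171),("bb",330,147),("br",344,142),("fin",372,195)): print(nm,C[v,u].round(3))
```

```text
top counter z -8.231674260675822e-05 0.005950577425381375
side counter z 0.0008653838372955375 0.005541788217192025
weight [0.465 0.335 0.04 ]
pan [0.598 0.163 0.074]
plate [ 0.627 -0.097  0.031]
dial [0.465 0.021 0.064]
mixbase [0.667 0.077 0.022]
tubeL [0.398 0.207 0.019]
tubeR [ 0.449 -0.324  0.021]
cup [ 0.641 -0.283  0.07 ]
bb [ 0.727 -0.02   0.069]
br [ 0.741 -0.065  0.07 ]
fin [ 0.57  -0.146  0.061]
```

View pics/t1.png

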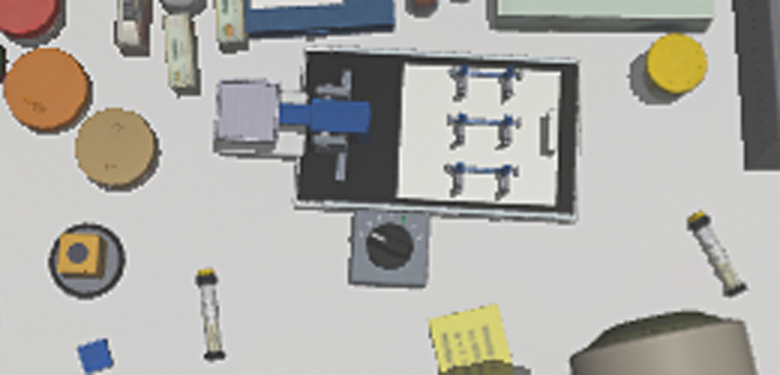

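View pics/s1.png

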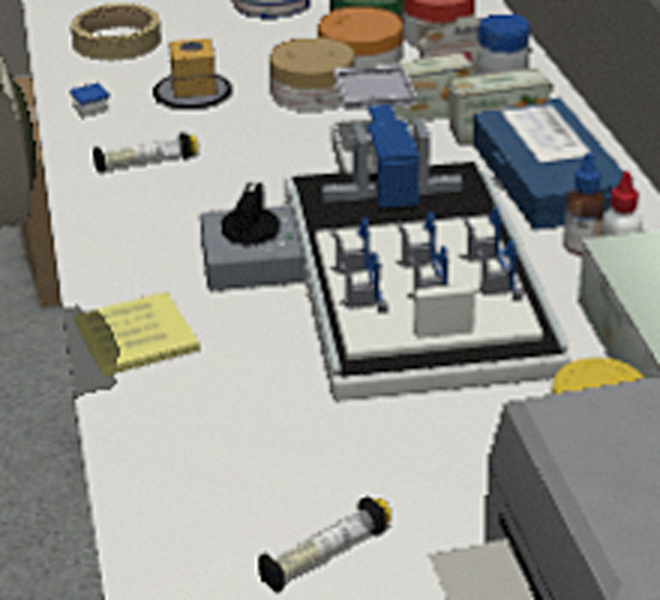

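The crops show a pan at t1 (248,110), the tray plate at t1 (405–560, 62–205), the fin at t1 (548,132) and a dial pointer at t1 (372,238) pointing left. Two yellow-capped tubes are visible at t1 (208,312) and (718,255).

```bash
cat > meas.py <<'E'
from h import *
def grab(tag=None):
    o={}
    for n in("top","side"):
        im,d=imaging.get_image(n); o[n]=(im,cv2.cvtColor(im,cv2.COLOR_BGR2HSV),cloud(n,d))
        if tag: cv2.imwrite(f"pics/{n}{tag}.png",im)
    return o
def near(C,xy,r): return np.hypot(C[...,0]-xy[0],C[...,1]-xy[1])<r
def rect(P): # min area rect of xy pts in mm
    (c,s,a)=cv2.minAreaRect((P[:,:2]*1000).astype(np.float32)); return np.round(c,1),np.round(s,1),round(a,1)
def axis(P):
    m=P[:,:2].mean(0); w,V=np.linalg.eigh(np.cov((P[:,:2]-m).T)); return m,np.degrees(np.arctan2(V[1,1],V[0,1]))
def big(m):
    n,l,s,_=cv2.connectedComponentsWithStats(m.astype(np.uint8)); return l==1+np.argmax(s[1:,4]) if n>1 else m
def report(o,what):
    for n in o:
        im,H,C=o[n]; z=C[...,2]; h,s,v=H[...,0],H[...,1],H[...,2]
        for nm,(xy,r) in what.items():
            q=near(C,xy,r)
            if nm=="weight":
                m=big(q&(z>.042)&(z<.2)); P=C[m]; zt=np.percentile(P[:,2],80) if len(P) else 0; P=P[P[:,2]>zt-.005]
                if len(P)>5: print(n,nm,len(P),"ztop",round(zt,4),rect(P),P[:,:2].mean(0).round(4))
            elif nm=="mat":
                m=q&(v<90)&(z<.015); uv=np.argwhere(m)[:,::-1]; print(n,nm,len(uv),rect(world(n,uv,.004)) if len(uv) else None)
            elif nm.startswith("tube"):
                m=big(q&(z>.006)&(z<.12)); P=C[m]; (cc,ss,aa)=rect(P); mm,ang=axis(P)
                blk=m&(v<80); yel=m&(h>18)&(h<35)&(s>120)&(v>120)
                print(n,nm,len(P),"z95",np.percentile(P[:,2],95).round(4),cc,ss,aa,"mean",mm.round(4),"ang",ang.round(1),"yel",C[yel].mean(0).round(4) if yel.any() else None)
E
python3 - <<'E'
from meas import *
o=grab("1")
report(o,{"weight":((.46,.33),.07),"mat":((.46,.33),.06),"tubeL":((.40,.205),.06),"tubeR":((.448,-.323),.07)})
for n in o:
    im,H,C=o[n]; z=C[...,2]; h,s,v=H[...,0],H[...,1],H[...,2]
    pl=big((z>.022)&(z<.036)&(v>170)&(s<40)&(C[...,0]>.5)&(C[...,0]<.7)&(C[...,1]>-.17)&(C[...,1]<.05))
    uv=np.argwhere(pl)[:,::-1]; P=C[pl]; print(n,"plate z",np.median(P[:,2]).round(4),rect(world(n,uv,.028)))
    m=(C[...,0]>.46)&(C[...,0]<.75)&(C[...,1]>-.2)&(C[...,1]<.14)&(z>.010)&(z<.1); m=big(m)
    print(n,"mixer+all",rect(C[m&(z<.03)&(C[...,0]>.515)]))
    dk=big((v<70)&(z>.012)&(z<.028)&(C[...,0]>.5)&(C[...,0]<.72)&(C[...,1]>-.2)&(C[...,1]<.14)); print(n,"deck front",rect(C[dk]))
    p=big((z>.065)&(z<.09)&near(C,(.6,.163),.045)&(s<60)); print(n,"pan",np.median(C[p][:,2]).round(4),rect(C[p]))
    f=big((z>.045)&(z<.08)&near(C,(.57,-.146),.04)&(v>100)); print(n,"fin",C[f][:,2].max().round(4),rect(C[f]))
    b=big((z>.046)&(z<.08)&near(C,(.465,.02),.045)); mm,a=axis(C[b]); print(n,"dialbar",np.percentile(C[b][:,2],90).round(4),rect(C[b]),mm.round(4),a.round(1))
    w=b&(v>120); print("  white",C[w].mean(0).round(4) if w.any() else None,w.sum())
    g=near(C,(.465,.02),.06)&(h>45)&(h<80)&(s>100)&(z>.02); print("  green",C[g].mean(0).round(4) if g.any() else None,g.sum())
    k=(z>.03)&near(C,(.52,.295),.05); print("  jar",C[k].max(0).round(3),C[k].min(0).round(3))
    bx=big((z>.024)&(z<.036)&near(C,(.465,.02),.06)&(C[...,0]<.51)); print("  dialbox",rect(C[bx]))
E
```

```text
top weight 125 ztop 0.0518 (array([461.8, 339.8]), array([41.1, 41.2]), 88.5) [0.4623 0.3402]
top mat 112 (array([461. , 339.4]), array([75.6, 75. ]), 44.5)
top tubeL 156 z95 0.0226 [400.2 209. ] [93.3 19.7] 5.7 mean [0.4003 0.2089] ang -173.2 yel [0.445  0.2143 0.0158]
top tubeR 158 z95 0.022 [ 447.9 -321.2] [92.3 29. ] 22.3 mean [ 0.4495 -0.323 ] ang -154.0 yel [ 0.489  -0.3047  0.0184]
side weight 90 ztop 0.051 (array([462.3, 341.2]), array([45. , 40.8]), 82.7) [0.4612 0.3384]
side mat 81 (array([458.3, 337.6]), array([65.5, 74.6]), 83.2)
side tubeL 198 z95 0.02 [398.5 209. ] [95.6 24. ] 4.6 mean [0.3987 0.2066] ang -174.5 yel [0.4432 0.2135 0.0159]
side tubeR 419 z95 0.0203 [ 449.1 -323.3] [95.7 19.9] 24.7 mean [ 0.4479 -0.326 ] ang -155.6 yel [ 0.4893 -0.3056  0.0177]
top plate z 0.0275 (array([581.7, -77.2]), array([165.7, 144.5]), 85.6)
top mixer+all (array([594.3, -24.2]), array([325.6, 170.7]), 87.2)
top deck front (array([592.7,  27.6]), array([164.4, 162.1]), 85.2)
top pan 0.0743 (array([602.2, 161.9]), array([64. , 64.8]), 84.8)
top fin 0.0722 (array([ 576.5, -150.9]), ar
[... 197 characters left out ...]
334 0.052] [0.477 0.266 0.031]
  dialbox (array([466.6,  18. ]), array([82. , 83.5]), 84.5)
side plate z 0.0278 (array([580.2, -76.5]), array([167.3, 144.7]), 85.4)
side mixer+all (array([593.4, -24.2]), array([326.4, 166.7]), 87.7)
side deck front (array([588. , -16.3]), array([266.4, 161.7]), 85.4)
side pan 0.0749 (array([601. , 161.2]), array([76.6, 63.7]), 85.0)
side fin 0.0708 (array([ 575.1, -151.5]), array([12.8, 45.2]), 83.4)
side dialbar 0.0655 (array([463.3,  20.7]), array([48., 15.]), 60.8) [0.4614 0.0144] 61.4
  white [0.469  0.0363 0.0649] 6
  green [0.4486 0.0037 0.0517] 2
  jar [0.569 0.334 0.051] [0.477 0.263 0.03 ]
  dialbox (array([465.7,  19.7]), array([88.2, 84.3]), 85.3)
```

Depth agrees with the heights given: weight top 51 mm, plate 28, pan 74, bar 65. The mixer's yaw is about 85.2°, the tray is about 46 mm short of home, and the dial is on 0 with the green mark 92° clockwise. I'll head for the weight.

Create go.py:
```python
# usage: go.py x y z yaw(tool x, deg) [tilt deg about world mixer -y axis, leaning +y]
import sys
from h import *
from scipy.spatial.transform import Rotation as Ro
def pose(yaw,tilt=0):
    c,s=np.cos(np.radians(yaw)),np.sin(np.radians(yaw)); R=np.array([[c,s,0],[s,-c,0],[0,0,-1.]])
    return R@Ro.from_rotvec([0,np.radians(tilt),0]).as_matrix()
a=list(map(float,sys.argv[1:])); s=env.observe(); R=np.array(s["tool_rot"]); p=np.array(s["position"])
T=pose(a[3],a[4] if len(a)>4 else 0)
print("t",round(s["time_s"],1),"at",p.round(4),"yaw",np.degrees(np.arctan2(R[1,0],R[0,0])).round(1),"z-axis",R[:,2].round(3),"q",np.round(s["q"],0),"w",round(s["grip_width"],4),"gf",round(s["gripper_force"],1),"F",np.round(s["ft_force"],1))
rv=Ro.from_matrix(R.T@T).as_rotvec(degrees=True)
d=np.array(a[:3])-p
print("turn units",(rv/5).round(2),"shift now-axes",(R.T@d/.05).round(3),"shift target-axes",(T.T@d/.05).round(3))
```

```text
(no output)
```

Request:
arm_command(turn=[[0,0,-0.95],[0,0,-0.95],[0,0,-0.95],[0,0,-0.95],[0,0,-0.95],[0,0,-0.95],[0,0,-0.95],[0,0,-0.95],[0,0,-0.95],[0,0,-0.95],[0,0,-0.95],[0,0,-0.95]], xyz=[[0,0,0],[0,0,0],[0,0,0],[0,0,0],[0,0,0],[0,0,0],[0,0,0],[0,0,0],[0,0,0],[0,0,0],[0,0,0],[0,0,0]], claw=[85,85,85,85,85,85,85,85,85,85,85,85])

```text
time_s: 1.4
position: [0.2064, -0.5097, 0.2311]
tool_rot: [[0.187, 0.982, -0.0], [0.982, -0.187, 0.0], [0.0, -0.0, -1.0]]
ft_force: [1.3, -0.2, -1.1]
grip_width: 0.085
gripper_force: 0.0
```

Request:
arm_command(turn=[[0,0,-0.95],[0,0,-0.95],[0,0,0],[0,0,0],[0,0,0],[0,0,0],[0,0,0],[0,0,0],[0,0,0],[0,0,0],[0,0,0],[0,0,0]], xyz=[[0,0,0],[0,0,0],[0.85,0.23,0],[0.85,0.23,0],[0.85,0.23,0],[0.85,0.23,0],[0.85,0.23,0],[0.85,0.23,0],[0.85,0.23,0],[0.85,0.23,0],[0.85,0.23,0],[0.85,0.23,0]], claw=[85,85,85,85,85,85,85,85,85,85,85,85])

```text
time_s: 2.6
position: [0.3322, -0.0861, 0.2315]
tool_rot: [[0.026, 1.0, 0.0], [1.0, -0.026, -0.0], [-0.0, 0.0, -1.0]]
ft_force: [-0.1, 0.4, 0.6]
grip_width: 0.0849
gripper_force: 0.0
```

Request:
arm_command(turn=[[0,0,0],[0,0,0],[0,0,0],[0,0,0],[0,0,0],[0,0,0],[0,0,0],[0,0,0],[0,0,0],[0,0,0],[0,0,0],[0,0,0]], xyz=[[0.85,0.23,0],[0.85,0.23,0],[0.85,0.23,0],[0.85,0.23,0],[0.85,0.23,0],[0.85,0.23,0],[0.85,0.23,0],[0.85,0.23,0],[0.85,0.23,0],[0.85,0.23,0],[0,0,0],[0,0,0]], claw=[85,85,85,85,85,85,85,85,85,85,85,85])

```text
time_s: 3.8
position: [0.4576, 0.3346, 0.2306]
tool_rot: [[0.024, 1.0, -0.001], [1.0, -0.024, -0.001], [-0.001, -0.001, -1.0]]
ft_force: [-0.3, 0.3, -1.0]
grip_width: 0.0852
gripper_force: 0.0
```

```bash
python3 go.py .462 .340 .021 88.5
python3 - <<'E'
from meas import *
o=grab("2")
report(o,{"weight":((.46,.34),.05)})
E
```

```text
t 3.8 at [0.4576 0.3346 0.2306] yaw 88.6 z-axis [-0.001 -0.001 -1.   ] q [24. 24. 72. -0. 85. 26.] w 0.0852 gf 0.0 F [-0.3  0.3 -1. ]
turn units [-0.01  0.01  0.03] shift now-axes [0.114 0.089 4.193] shift target-axes [0.111 0.084 4.193]
top weight 22 ztop 0.051 (array([467.7, 322. ]), array([28.5,  8.3]), 22.6) [0.4691 0.3237]
side weight 97 ztop 0.0509 (array([462.1, 339.8]), array([46.9, 40.9]), 82.4) [0.461  0.3369]
```

Request:
arm_command(turn=[[0,0,0],[0,0,0],[0,0,0],[0,0,0],[0,0,0],[0,0,0],[0,0,0],[0,0,0],[0,0,0],[0,0,0],[0,0,0],[0,0,0]], xyz=[[0.11,0.09,0.39],[0,0,0.65],[0,0,0.65],[0,0,0.65],[0,0,0.65],[0,0,0.65],[0,0,0.65],[0,0,0],[0,0,0],[0,0,0],[0,0,0],[0,0,0]], claw=[85,85,85,85,85,85,85,70,55,45,38,38], squeeze=60)

```text
time_s: 5.1
position: [0.4634, 0.3397, 0.0192]
tool_rot: [[0.025, 1.0, 0.003], [1.0, -0.025, 0.001], [0.001, 0.003, -1.0]]
ft_force: [-0.7, -1.6, 5.2]
grip_width: 0.0413
gripper_force: 60.9
```

Request:
arm_command(turn=[[0,0,0],[0,0,0],[0,0,0],[0,0,0],[0,0,0]], xyz=[[0,0,0],[0,0,0],[0,0,0],[0,0,0],[0,0,0]], claw=[30,30,30,30,30])

```text
time_s: 5.6
position: [0.4634, 0.3397, 0.0193]
tool_rot: [[0.025, 1.0, 0.003], [1.0, -0.025, 0.001], [0.001, 0.003, -1.0]]
ft_force: [-0.5, -1.7, 6.5]
grip_width: 0.0413
gripper_force: 60.9
```

Request:
arm_command(turn=[[0,0,0],[0,0,0],[0,0,0],[0,0,0],[0,0,0],[0,0,0],[0,0,0],[0,0,0.33],[0,0,0.33],[0,0,0],[0,0,0]], xyz=[[0,0,-0.2],[0,0,-0.5],[0,0,-0.6],[0,0,-0.6],[0,0,-0.6],[0,0,-0.6],[0,0,0],[0,0,0],[0,0,0],[0,0,0],[0,0,0]], claw=[30,30,30,30,30,30,30,30,30,30,30], squeeze=80)

```text
time_s: 6.7
position: [0.4622, 0.3393, 0.1706]
tool_rot: [[0.083, 0.997, -0.002], [0.997, -0.083, -0.001], [-0.001, -0.002, -1.0]]
ft_force: [-0.5, -0.1, -7.2]
grip_width: 0.0411
gripper_force: 86.2
```

```bash
python3 go.py .602 .162 .17 85.2
```

```text
t 6.7 at [0.4622 0.3393 0.1706] yaw 85.2 z-axis [-0.002 -0.001 -1.   ] q [24. 27. 76. -0. 77. 29.] w 0.0411 gf 86.2 F [-0.5 -0.1 -7.2]
turn units [-0.02  0.01  0.01] shift now-axes [-3.302  3.08   0.01 ] shift target-axes [-3.3    3.082  0.013]
```

Request:
arm_command(turn=[[0,0,0],[0,0,0],[0,0,0],[0,0,0],[0,0,0],[0,0,0],[0,0,0],[0,0,0],[0,0,0],[0,0,0],[0,0,0]], xyz=[[-0.41,0.385,0],[-0.41,0.385,0],[-0.41,0.385,0],[-0.41,0.385,0],[-0.41,0.385,0],[-0.41,0.385,0],[-0.41,0.385,0],[-0.41,0.385,0],[0,0,0.5],[0,0,0.5],[0,0,0]], claw=[30,30,30,30,30,30,30,30,30,30,30])

```text
time_s: 7.8
position: [0.6005, 0.1629, 0.1177]
tool_rot: [[0.083, 0.996, -0.009], [0.997, -0.083, -0.001], [-0.001, -0.008, -1.0]]
ft_force: [-0.6, -0.3, -6.9]
grip_width: 0.0409
gripper_force: 85.7
```

```bash
python3 go.py .6022 .165 .0645 85.2 -18.3;  python3 - <<'E'
from meas import *
o=grab("3")
im,H,C=o["side"]; h,s,v=[H[...,i] for i in range(3)]
m=near(C,(.602,.162),.05)&(h>8)&(h<25)&(s>120)&(C[...,2]>.07)
print(m.sum(),C[m].min(0).round(3),C[m].max(0).round(3))
c=cv2.resize(im[130:230,240:400],None,fx=5,fy=5,interpolation=cv2.INTER_CUBIC); cv2.imwrite("pics/s3.png",c)
E
```

```text
t 7.8 at [0.6005 0.1629 0.1177] yaw 85.2 z-axis [-0.009 -0.001 -1.   ] q [ 4. 35. 72.  0. 74.  9.] w 0.0409 gf 85.7 F [-0.6 -0.3 -6.9]
turn units [-0.09 -3.64  0.02] shift now-axes [0.046 0.039 1.064] shift target-axes [0.377 0.03  0.997]
266 [0.578 0.137 0.108] [0.624 0.182 0.198]
```

View pics/s3.png

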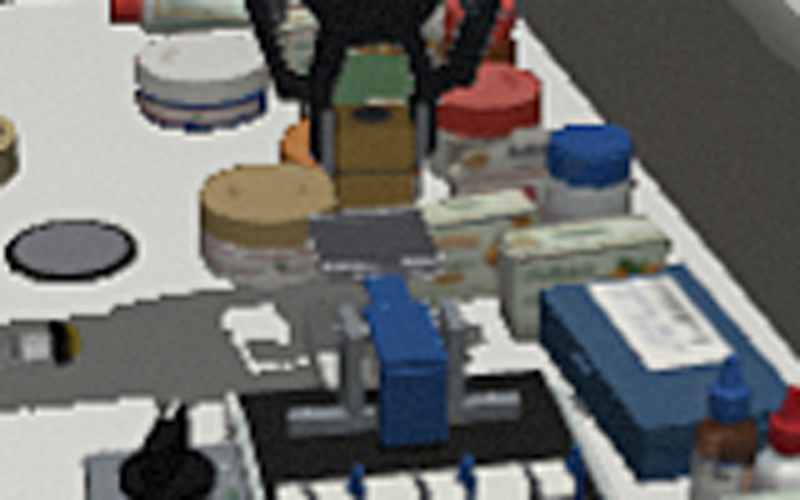

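The side crop shows the weight upright in the fingers at (375,150), over the pan at (375,240). I'll tilt to 18° and set it down.

Request:
arm_command(turn=[[0,-0.455,0],[0,-0.455,0],[0,-0.455,0],[0,-0.455,0],[0,-0.455,0],[0,-0.455,0],[0,-0.455,0],[0,-0.455,0],[0,0,0],[0,0,0]], xyz=[[0,0,0],[0,0,0],[0,0,0],[0,0,0],[0,0,0],[0,0,0],[0,0,0],[0,0,0],[0.19,0.03,0],[0.19,0,0]], claw=[30,30,30,30,30,30,30,30,30,30])

```text
time_s: 8.9
position: [0.6061, 0.1823, 0.1168]
tool_rot: [[0.079, 0.997, -0.024], [0.947, -0.083, -0.309], [-0.31, 0.002, -0.951]]
ft_force: [0.5, 0.9, -6.4]
grip_width: 0.0408
gripper_force: 86.1
```

Request:
arm_command(turn=[[0,0,0],[0,0,0],[0,0,0],[0,0,0],[0,0,0],[0,0,0],[0,0,0],[0,0,0],[0,0,0],[0,0,0],[0,0,0],[0,0,0]], xyz=[[0,0,0.1],[0,0,0.1],[0,0,0.1],[0,0,0.1],[0,0,0.1],[0,0,0.1],[0,0,0.1],[0,0,0.1],[0,0,0.1],[0,0,0.1],[0,0,0],[0,0,0]], claw=[30,30,30,30,30,30,30,30,30,30,30,30])

```text
time_s: 10.1
position: [0.604, 0.1656, 0.0684]
tool_rot: [[0.079, 0.997, -0.026], [0.947, -0.083, -0.311], [-0.312, -0.0, -0.95]]
ft_force: [-1.5, 2.2, -4.7]
grip_width: 0.0409
gripper_force: 86.3
```

```bash
python3 go.py .6022 .165 .0645 85.2 -18.3;  python3 - <<'E'
from meas import *
o=grab("4")
im,H,C=o["side"]
c=cv2.resize(im[130:230,240:400],None,fx=5,fy=5,interpolation=cv2.INTER_CUBIC); cv2.imwrite("pics/s4.png",c)
E
```

```text
t 10.1 at [0.604  0.1656 0.0684] yaw 85.3 z-axis [-0.026 -0.311 -0.95 ] q [ 12.  41.  69. -18.  75.  22.] w 0.0409 gf 86.3 F [-1.5  2.2 -4.7]
turn units [-0.   -0.02  0.01] shift now-axes [ 0.01  -0.036  0.079] shift target-axes [ 0.01  -0.036  0.079]
```

View pics/s4.png

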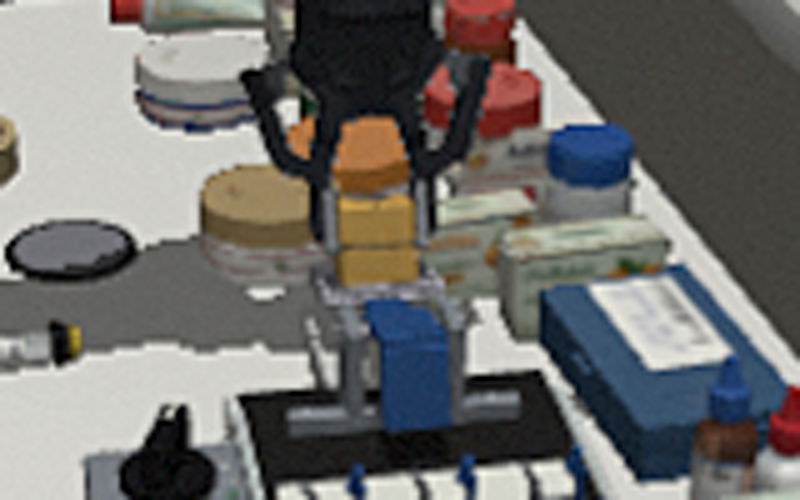

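The pan is tilted under the weight, which sits inside the rim at (375,265). A little further, then release.

Request:
arm_command(turn=[[0,0,0],[0,0,0],[0,0,0],[0,0,0],[0,0,0],[0,0,0],[0,0,0],[0,0,0],[0,0,0],[0,0,0],[0,0,0]], xyz=[[0,-0.02,0.05],[0,0,0.03],[0,0,0],[0,0,0],[0,0,0],[0,0,0],[0,0,0],[0,0,0],[0,0,-0.3],[0,0,-0.6],[0,0,-0.9]], claw=[30,30,30,44,48,52,56,60,62,62,62], squeeze=30)

```text
time_s: 11.3
position: [0.6045, 0.192, 0.1492]
tool_rot: [[0.078, 0.996, -0.031], [0.946, -0.084, -0.312], [-0.314, -0.005, -0.949]]
ft_force: [0.6, 0.2, -0.1]
grip_width: 0.0626
gripper_force: 0.0
```

```bash
python3 go.py .573 -.2 .16 85.2;  python3 - <<'E'
from meas import *
o=grab("5")
im,H,C=o["side"]; h,s,v=[H[...,i] for i in range(3)]
c=cv2.resize(im[130:230,240:400],None,fx=5,fy=5,interpolation=cv2.INTER_CUBIC); cv2.imwrite("pics/s5.png",c)
E
```

```text
t 11.3 at [0.6045 0.192  0.1492] yaw 85.3 z-axis [-0.031 -0.312 -0.949] q [ 14.  38.  61. -17.  87.  21.] w 0.0626 gf 0.0 F [ 0.6  0.2 -0.1]
turn units [-0.05  3.66  0.01] shift now-axes [-7.536  0.029  2.263] shift target-axes [-7.866  0.029 -0.217]
```

View pics/s5.png

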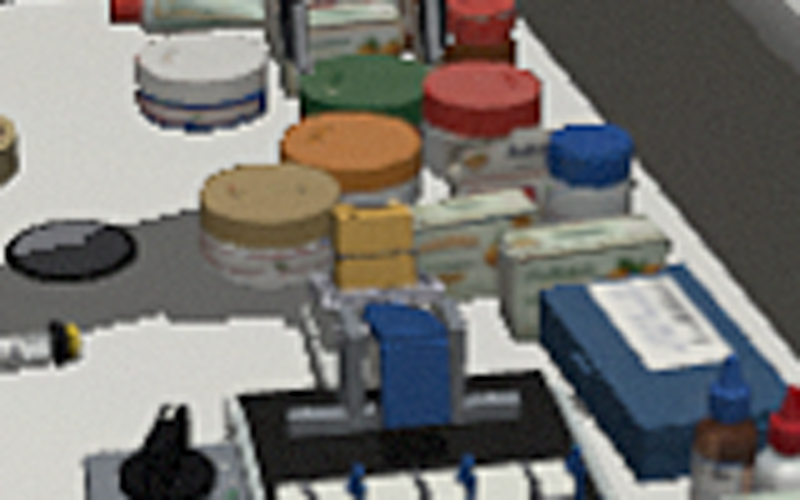

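The weight now holds the clamp open by itself at (375,245). Next is the fin.

Request:
arm_command(turn=[[0,0.46,0],[0,0.46,0],[0,0.46,0],[0,0.46,0],[0,0.46,0],[0,0.46,0],[0,0.46,0],[0,0.46,0],[0,0,0]], xyz=[[0,0,-0.2],[0,0,-0.2],[0,0,-0.2],[0,0,-0.2],[0,0,-0.2],[0,0,-0.2],[0,0,0],[0,0,0],[0,0,0]], claw=[62,62,62,62,62,62,62,62,40])

```text
time_s: 12.3
position: [0.6064, 0.2045, 0.2085]
tool_rot: [[0.084, 0.996, 0.0], [0.996, -0.084, 0.004], [0.004, -0.0, -1.0]]
ft_force: [-0.2, -0.3, -0.3]
grip_width: 0.0487
gripper_force: 0.0
```

Request:
arm_command(turn=[[0,0,1],[0,0,1],[0,0,1],[0,0,1],[0,0,1],[0,0,1],[0,0,1],[0,0,1],[0,0,1],[0,0,1],[0,0,1],[0,0,1]], xyz=[[0,0,0],[0,0,0],[0,0,0],[0,0,0],[0,0,0],[0,0,0],[0,0,0],[0,0,0],[0,0,0],[0,0,0],[0,0,0],[0,0,0]], claw=[40,40,40,40,40,40,40,40,40,40,40,40])

```text
time_s: 13.5
position: [0.6063, 0.2055, 0.2083]
tool_rot: [[0.906, 0.423, -0.0], [0.423, -0.906, 0.002], [0.001, -0.002, -1.0]]
ft_force: [0.6, 0.4, -0.5]
grip_width: 0.0398
gripper_force: 0.0
```

Request:
arm_command(turn=[[0,0,1],[0,0,1],[0,0,1],[0,0,1],[0,0,1],[0,0,1],[0,0,0]], xyz=[[0,0,0],[0,0,0],[0,0,0],[0,0,0],[0,0,0],[0,0,0],[0,0,0]], claw=[40,40,40,40,40,40,40])

```text
time_s: 14.2
position: [0.6064, 0.2055, 0.2083]
tool_rot: [[0.997, -0.083, -0.0], [-0.083, -0.997, 0.002], [-0.0, -0.002, -1.0]]
ft_force: [0.1, 0.6, 0.3]
grip_width: 0.0401
gripper_force: 0.0
```

```bash
python3 go.py .5757 -.151 .13 -4.8
```

```text
t 14.2 at [0.6064 0.2055 0.2083] yaw -4.8 z-axis [-0.     0.002 -1.   ] q [  8.  32.  61.   0.  87. 103.] w 0.0401 gf 0.0 F [0.1 0.6 0.3]
turn units [-0.03  0.    0.  ] shift now-axes [-0.016  7.159  1.548] shift target-axes [-0.014  7.155  1.566]
```

Request:
arm_command(turn=[[0,0,0],[0,0,0],[0,0,0],[0,0,0],[0,0,0],[0,0,0],[0,0,0],[0,0,0],[0,0,0],[0,0,0],[0,0,0],[0,0,0]], xyz=[[0,0.8,0],[0,0.8,0],[0,0.8,0],[0,0.8,0],[0,0.8,0],[0,0.8,0],[0,0.8,0],[0,0.8,0],[0,0.76,0.5],[0,0,0.5],[0,0,0.5],[0,0,0]], claw=[40,40,40,40,40,40,40,40,40,40,40,40])

```text
time_s: 15.4
position: [0.5753, -0.1508, 0.1292]
tool_rot: [[0.997, -0.081, -0.006], [-0.081, -0.997, 0.006], [-0.006, -0.005, -1.0]]
ft_force: [0.2, 0.3, 0.2]
grip_width: 0.0401
gripper_force: 0.0
```

```bash
python3 go.py .5757 -.151 .036 -4.8;  python3 - <<'E'
from meas import *
o=grab("6")
im,H,C=o["side"]; z=C[...,2];v=H[...,2]
f=big((z>.05)&(z<.075)&near(C,(.575,-.15),.04)&(v>100)); print("fin",C[f][:,2].max().round(4),rect(C[f]),f.sum())
report(o,{"tubeL":((.40,.205),.06),"tubeR":((.448,-.323),.06)})
E
```

```text
t 15.4 at [ 0.5753 -0.1508  0.1292] yaw -4.7 z-axis [-0.006  0.006 -1.   ] q [-26.  31.  76.   0.  73.  68.] w 0.0401 gf 0.0 F [0.2 0.3 0.2]
turn units [-0.06  0.07  0.03] shift now-axes [0.02  0.014 1.864] shift target-axes [0.009 0.003 1.864]
fin 0.0709 (array([ 575.1, -151.1]), array([13. , 42.7]), 85.9) 168
top tubeL 2 z95 0.0072 [434.9 251.1] [3.1 0. ] -91.0 mean [0.4349 0.2511] ang 89.0 yel None
top tubeR 156 z95 0.0229 [ 449.4 -324.6] [92.3 24.9] 23.0 mean [ 0.4491 -0.3233] ang -154.8 yel [ 0.489  -0.3047  0.0183]
side tubeL 201 z95 0.0203 [398.8 209. ] [95.9 25. ] 8.0 mean [0.3986 0.2065] ang -174.1 yel [0.4432 0.2132 0.0161]
side tubeR 421 z95 0.0204 [ 449.8 -323.8] [97.4 21.1] 22.8 mean [ 0.448 -0.326] ang -155.4 yel [ 0.4893 -0.3055  0.0177]
```

Request:
arm_command(turn=[[0,0,0],[0,0,0],[0,0,0],[0,0,0],[0,0,0],[0,0,0],[0,0,0],[0,0,0],[0,0,0],[0,0,0]], xyz=[[0,0,0.46],[0,0,0.46],[0,0,0.46],[0,0,0.46],[0,0,0],[0,0,0],[0,0,0],[0,0,0],[0,0,0],[0,0,0]], claw=[40,40,40,40,40,25,12,5,5,5], squeeze=25)

```text
time_s: 16.5
position: [0.5778, -0.151, 0.0424]
tool_rot: [[0.997, -0.082, 0.004], [-0.082, -0.997, 0.002], [0.004, -0.002, -1.0]]
ft_force: [-0.1, 2.8, 6.9]
grip_width: 0.0096
gripper_force: 26.1
```

Request:
arm_command(turn=[[0,0,0],[0,0,0],[0,0,0],[0,0,0],[0,0,0],[0,0,0],[0,0,0],[0,0,0],[0,0,0],[0,0,0],[0,0,0]], xyz=[[0,0,0],[0,-0.1,0],[0,-0.1,0],[0,-0.1,0],[0,-0.1,0],[0,-0.1,0],[0,-0.1,0],[0,-0.1,0],[0,-0.1,0],[0,-0.1,0],[0,0,0]], claw=[5,5,5,5,5,5,5,5,5,5,5])

```text
time_s: 17.6
position: [0.5817, -0.1066, 0.0424]
tool_rot: [[0.997, -0.082, 0.004], [-0.082, -0.997, 0.001], [0.004, -0.002, -1.0]]
ft_force: [-0.6, -1.5, 6.9]
grip_width: 0.0097
gripper_force: 26.1
```

```bash
python3 go.py .5799 -.101 .036 -4.8;  python3 - <<'E'
from meas import *
o=grab("7")
im,H,C=o["side"]; z=C[...,2];v=H[...,2];s=H[...,1]
for n in o:
    im,H,C=o[n]; z=C[...,2];v=H[...,2];s=H[...,1]
    pl=big((z>.022)&(z<.036)&(v>120)&(s<40)&(C[...,0]>.5)&(C[...,0]<.68)&(C[...,1]>-.17)&(C[...,1]<.1))
    uv=np.argwhere(pl)[:,::-1]; print(n,"plate z",np.median(C[pl][:,2]).round(4),rect(world(n,uv,.028)))
c=cv2.resize(o["side"][0][160:300,240:400],None,fx=4,fy=4,interpolation=cv2.INTER_CUBIC); cv2.imwrite("pics/s7.png",c)
E
```

```text
t 17.6 at [ 0.5817 -0.1066  0.0424] yaw -4.7 z-axis [ 0.004  0.001 -1.   ] q [-22.  37.  82.   0.  61.  73.] w 0.0097 gf 26.1 F [-0.6 -1.5  6.9]
turn units [-0.02 -0.04  0.01] shift now-axes [-0.046 -0.108  0.127] shift target-axes [-0.045 -0.108  0.127]
top plate z 0.0273 (array([590.9,  19.6]), array([ 57.7, 143.3]), 85.0)
side plate z 0.0276 (array([634.7, -95.2]), array([62.2, 39.8]), 75.8)
```

View pics/s7.png

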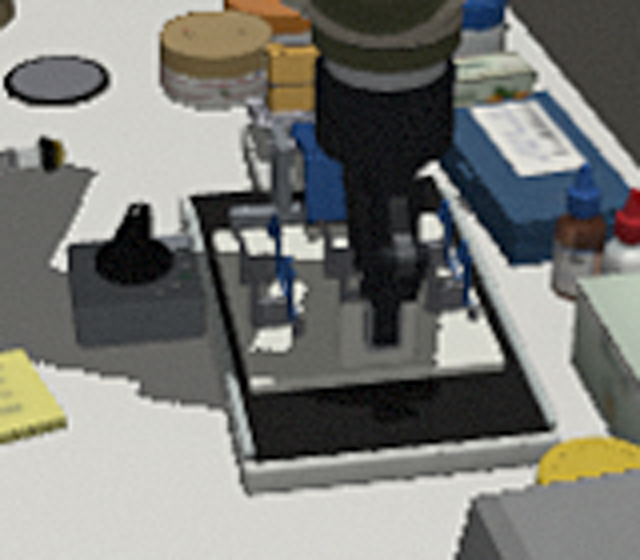

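The side crop shows the fingers holding the fin at (385,300) and the tray nearly home. It measures about −1 to −4 mm, so I'll push 5 mm more.

Request:
arm_command(turn=[[0,0,0],[0,0,0],[0,0,0]], xyz=[[0,-0.06,0],[0,-0.06,0],[0,0,0]], claw=[5,5,5])

```text
time_s: 18.0
position: [0.5822, -0.1011, 0.0424]
tool_rot: [[0.997, -0.083, 0.004], [-0.083, -0.997, 0.001], [0.004, -0.001, -1.0]]
ft_force: [-0.1, -4.1, 6.8]
grip_width: 0.0096
gripper_force: 26.0
```

Request:
arm_command(turn=[[0,0,0],[0,0,0],[0,0,0],[0,0,0],[0,0,0],[0,0,0],[0,0,0],[0,0,0],[0,0,0]], xyz=[[0,0,0],[0,0,0],[0,0,0],[0,0,0],[0,0,0],[0,0,-0.4],[0,0,-0.8],[0,0,-0.9],[0,0,-0.9]], claw=[8,14,20,26,32,32,32,32,32])

```text
time_s: 18.9
position: [0.5806, -0.1003, 0.192]
tool_rot: [[0.997, -0.083, -0.001], [-0.083, -0.997, 0.004], [-0.001, -0.004, -1.0]]
ft_force: [1.4, -0.2, -0.3]
grip_width: 0.0325
gripper_force: 0.0
```

```bash
cat > tray.py <<'E'
from meas import *
ex=np.array([.0837,.9965]); ey=np.array([-.9965,.0837]); O=np.array([.5854,-.0353])
def tray(o,show=True):
  for n in o:
    im,H,C=o[n]; z=C[...,2];v=H[...,2];s=H[...,1]
    L=(C[...,:2]-O)@ex; W=(C[...,:2]-O)@ey
    pl=(z>.022)&(z<.036)&(v>110)&(s<50)&(abs(W)<.078)&(L>-.14)&(L<.1)
    pl=big(pl); uv=np.argwhere(pl)[:,::-1]; Q=world(n,uv,.028)[:,:2]-O
    l=Q@ex; w=Q@ey; print(n,"plate along",np.percentile(l,[0.5,99.5]).round(4),"across",np.percentile(w,[.5,99.5]).round(4),"rect",rect(Q+O))
    f=(z>.055)&(z<.078)&(abs(W)<.035)&(L>-.12)&(L<-.045)&(v>90); 
    if f.any(): print("   fin",(L[f].min()+L[f].max())/2,W[f].mean(), f.sum())
if __name__=="__main__":
    o=grab("8"); tray(o)
E
python3 tray.py; python3 go.py .5757 .0 .3 85.2
```

```text
top plate along [0.0124 0.0894] across [-0.072   0.0703] rect (array([590.4,  13.9]), array([ 80.3, 143.6]), 85.3)
side plate along [-0.0822 -0.0199] across [-0.0712  0.0735] rect (array([579.6, -86.4]), array([ 61.2, 146.5]), 87.1)
   fin -0.06719155878751197 0.0006948031990597683 125
t 19.0 at [ 0.5831 -0.1012  0.1968] yaw -4.7 z-axis [ 0.011 -0.001 -1.   ] q [-21.  27.  71.   0.  81.  73.] w 0.0318 gf 0.0 F [-0.3  0.5 -0. ]
turn units [  0.1   -0.1  -17.99] shift now-axes [-0.291 -2.005 -2.067] shift target-axes [ 2.004 -0.317 -2.065]
```

Request:
arm_command(turn=[[0,0,-1],[0,0,-1],[0,0,-1],[0,0,-1],[0,0,-1],[0,0,-1],[0,0,-1],[0,0,-1],[0,0,-1],[0,0,-1],[0,0,-1],[0,0,-1]], xyz=[[0,0,0],[0,0,0],[0,0,0],[0,0,0],[0,0,0],[0,0,0],[0,0,0],[0,0,0],[0,0,0],[0,0,0],[0,0,0],[0,0,0]], claw=[32,32,32,32,32,32,70,70,70,70,70,70])

```text
time_s: 20.2
position: [0.5807, -0.1004, 0.1896]
tool_rot: [[0.567, 0.824, -0.001], [0.824, -0.567, 0.004], [0.003, -0.003, -1.0]]
ft_force: [-0.8, 0.4, -0.2]
grip_width: 0.0702
gripper_force: 0.0
```

Request:
arm_command(turn=[[0,0,-1],[0,0,-1],[0,0,-1],[0,0,-1],[0,0,-1],[0,0,-1],[0,0,0]], xyz=[[0,0,0],[0,0,0],[0,0,0],[0,0,0],[0,0,0],[0,0,0],[0,0,0]], claw=[70,70,70,70,70,70,70])

```text
time_s: 20.9
position: [0.5808, -0.1004, 0.1897]
tool_rot: [[0.082, 0.997, -0.001], [0.997, -0.082, 0.004], [0.004, -0.001, -1.0]]
ft_force: [-0.4, 0.7, -0.1]
grip_width: 0.0699
gripper_force: 0.0
```

```bash
python3 go.py .608 .195 .157 85.2 -18.3
python3 - <<'E'
from tray import *
o=grab("9"); tray(o)
for n in o:
    im,H,C=o[n]; h,s,v=[H[...,i] for i in range(3)]; z=C[...,2]
    m=near(C,(.605,.17),.06)&(h>8)&(h<28)&(s>90)&(z>.05)&(z<.13)
    L=(C[...,:2]-O)@ex; W=(C[...,:2]-O)@ey; m=big(m)
    if m.sum()>10:
        print(n,m.sum(),"L",np.percentile(L[m],[1,99]).round(4),"W",np.percentile(W[m],[1,99]).round(4),"z",np.percentile(z[m],[1,99]).round(4))
        t=m&(z>.088) if n=="top" else m&(z>.09); 
        P=C[t]; A=np.c_[P[:,:2],np.ones(len(P))]; k=np.linalg.lstsq(A,P[:,2],rcond=None)[0]; print("  topface",t.sum(),P.mean(0).round(4),"grad",k[:2].round(3),"L,W",L[t].mean().round(4),W[t].mean().round(4))
E
```

```text
t 20.9 at [ 0.5808 -0.1004  0.1897] yaw 85.3 z-axis [-0.001  0.004 -1.   ] q [-21.  28.  72.   0.  81. -17.] w 0.0699 gf 0.0 F [-0.4  0.7 -0.1]
turn units [-0.01 -3.7   0.02] shift now-axes [5.93  0.059 0.678] shift target-axes [ 5.839  0.048 -1.241]
top plate along [0.0126 0.0895] across [-0.0719  0.0702] rect (array([590.3,  13.9]), array([ 80.5, 143.4]), 85.4)
side plate along [-0.0817 -0.0402] across [-0.0712  0.0737] rect (array([579.1, -95.9]), array([ 41.4, 146.1]), 86.0)
   fin -0.06663583052366866 0.0008786083801736457 126
top 185 L [0.1791 0.2286] W [-0.0215  0.0196] z [0.0593 0.1019]
  topface 98 [0.6014 0.1645 0.0944] grad [ 0.007 -0.111] L,W 0.2004 0.0008
side 162 L [0.1788 0.2241] W [-0.0177  0.022 ] z [0.0585 0.0979]
  topface 35 [0.5956 0.1601 0.0943] grad [0.059 0.027] L,W 0.1955 0.0062
```

The tray sits about +2 mm from home, inside the band. The weight's position matches the expected pan centre, so I'll take it off.

Request:
arm_command(turn=[[0,0,0],[0,0,0],[0,0,0],[0,0,0],[0,0,0],[0,0,0],[0,0,0],[0,0,0],[0,0,0],[0,0,0],[0,0,0]], xyz=[[0.593,0,0],[0.593,0,0],[0.593,0,0],[0.593,0,0],[0.593,0,0],[0.593,0,0],[0.593,0,0],[0.593,0,0],[0.593,0,0.3],[0.593,0.06,0.38],[0,0,0]], claw=[70,70,70,70,70,70,70,70,70,70,70])

```text
time_s: 22.1
position: [0.6073, 0.1978, 0.1544]
tool_rot: [[0.081, 0.997, -0.005], [0.997, -0.081, 0.004], [0.003, -0.005, -1.0]]
ft_force: [-0.4, -0.5, -0.2]
grip_width: 0.0701
gripper_force: 0.0
```

Request:
arm_command(turn=[[0,-0.4625,0],[0,-0.4625,0],[0,-0.4625,0],[0,-0.4625,0],[0,-0.4625,0],[0,-0.4625,0],[0,-0.4625,0],[0,-0.4625,0],[0,0,0]], xyz=[[0,0,0],[0,0,0],[0,0,0],[0,0,0],[0,0,0],[0,0,0],[0,0,0],[0,0,0],[0,0,0]], claw=[70,70,70,70,70,70,70,70,70])

```text
time_s: 23.0
position: [0.6085, 0.1948, 0.1573]
tool_rot: [[0.079, 0.996, -0.026], [0.946, -0.084, -0.313], [-0.315, -0.0, -0.949]]
ft_force: [-0.2, 0.7, -0.1]
grip_width: 0.0701
gripper_force: 0.0
```

```bash
python3 go.py .6022 .165 .063 85.2 -18.3
```

```text
t 23.0 at [0.6085 0.1948 0.1573] yaw 85.2 z-axis [-0.026 -0.313 -0.949] q [ 14.  38.  60. -17.  88.  20.] w 0.0701 gf 0.0 F [-0.2  0.7 -0.1]
turn units [-0.    0.01  0.  ] shift now-axes [ 0.02  -0.076  1.981] shift target-axes [ 0.019 -0.076  1.981]
```

Request:
arm_command(turn=[[0,0,0],[0,0,0],[0,0,0],[0,0,0],[0,0,0],[0,0,0],[0,0,0],[0,0,0],[0,0,0],[0,0,0],[0,0,0],[0,0,0]], xyz=[[0,-0.07,0.35],[0,0,0.4],[0,0,0.4],[0,0,0.4],[0,0,0.4],[0,0,0],[0,0,0],[0,0,0],[0,0,0],[0,0,0],[0,0,0],[0,0,0]], claw=[70,70,70,70,70,70,60,50,40,35,30,30], squeeze=80)

```text
time_s: 24.2
position: [0.6032, 0.165, 0.0665]
tool_rot: [[0.079, 0.997, -0.023], [0.946, -0.083, -0.312], [-0.313, 0.003, -0.95]]
ft_force: [-0.9, 2.4, 6.3]
grip_width: 0.0408
gripper_force: 79.5
```

Request:
arm_command(turn=[[0,0,0],[0,0,0],[0,0,0],[0,0,0],[0,0,0],[0,0,0],[0,0,0],[0,0,0],[0,0,0],[0,0,0],[0,0,0],[0,0,0]], xyz=[[0,0,0],[0,0,0],[0,0,-0.1],[0,0,-0.1],[0,0,-0.2],[0,0,-0.2],[0,0,-0.3],[0,0,-0.4],[0,0,-0.5],[0,0,-0.5],[0,0,0],[0,0,0]], claw=[30,30,30,30,30,30,30,30,30,30,30,30])

```text
time_s: 25.4
position: [0.6051, 0.2007, 0.1734]
tool_rot: [[0.078, 0.997, -0.027], [0.946, -0.082, -0.313], [-0.314, -0.001, -0.949]]
ft_force: [-0.2, -0.2, -7.1]
grip_width: 0.0412
gripper_force: 81.3
```

```bash
python3 go.py .461 .339 .16 88.5
python3 - <<'E'
from tray import *
o=grab("10"); tray(o)
for n in o:
    im,H,C=o[n]; v=H[...,2]; z=C[...,2]; s=H[...,1]
    p=near(C,(.6,.163),.05)&(z>.06)&(z<.09)&(s<60); print(n,"pan",p.sum(),np.percentile(z[p],[5,50,95]).round(4) if p.any() else 0)
report(o,{"mat":((.461,.339),.06)})
E
```

```text
t 25.4 at [0.6051 0.2007 0.1734] yaw 85.3 z-axis [-0.027 -0.313 -0.949] q [ 15.  37.  59. -17.  90.  20.] w 0.0412 gf 81.3 F [-0.2 -0.2 -7.1]
turn units [-0.11  3.66 -0.64] shift now-axes [ 2.477 -3.1   -0.533] shift target-axes [ 2.69  -2.954  0.269]
top plate along [-0.0766  0.0888] across [-0.072   0.0719] rect (array([586.1, -29.2]), array([167.2, 145.3]), 85.3)
   fin -0.06739438426790666 0.0011111140594096715 41
side plate along [-0.0813  0.0898] across [-0.0707  0.0745] rect (array([583.8, -29.5]), array([176.1, 146.1]), 86.0)
   fin -0.06752249117729586 0.0012330236226373336 124
top pan 378 [0.0608 0.0661 0.0735]
side pan 273 [0.062  0.0667 0.074 ]
top mat 0 None
side mat 249 (array([461.4, 342.4]), array([91.5, 81.2]), 51.8)
```

The clamp has shut on the tray: the pan is at about 66 mm and the tray at about +2 mm. I'll return the weight to its mat.

Request:
arm_command(turn=[[0,0.4575,0],[0,0.4575,0],[0,0.4575,0],[0,0.4575,0],[0,0.4575,0],[0,0.4575,0],[0,0.4575,0],[0,0.4575,0],[0,0,-0.32],[0,0,-0.32]], xyz=[[0,0,0],[0,0,0],[0,0,0],[0,0,0],[0,0,0],[0,0,0],[0,0,0],[0,0,0],[0,0,0],[0,0,0]], claw=[30,30,30,30,30,30,30,30,30,30])

```text
time_s: 26.5
position: [0.6052, 0.2, 0.1732]
tool_rot: [[0.025, 1.0, -0.002], [1.0, -0.025, -0.002], [-0.002, -0.002, -1.0]]
ft_force: [-0.2, -0.1, -6.5]
grip_width: 0.0408
gripper_force: 81.2
```

Request:
arm_command(turn=[[0,0,0],[0,0,0],[0,0,0],[0,0,0],[0,0,0],[0,0,0],[0,0,0],[0,0,0],[0,0,0]], xyz=[[0.33,-0.37,0],[0.33,-0.37,0],[0.34,-0.37,0],[0.34,-0.37,0],[0.34,-0.37,0],[0.34,-0.37,0],[0.34,-0.37,0],[0.33,-0.37,0.27],[0,0,0]], claw=[30,30,30,30,30,30,30,30,30])

```text
time_s: 27.4
position: [0.458, 0.3406, 0.1589]
tool_rot: [[0.022, 1.0, -0.004], [1.0, -0.022, -0.002], [-0.002, -0.004, -1.0]]
ft_force: [-0.2, -0.0, -5.4]
grip_width: 0.0408
gripper_force: 81.9
```

```bash
python3 go.py .461 .339 .0235 88.5
```

```text
t 27.4 at [0.458  0.3406 0.1589] yaw 88.7 z-axis [-0.004 -0.002 -1.   ] q [25. 27. 78. -0. 75. 26.] w 0.0408 gf 81.9 F [-0.2 -0.  -5.4]
turn units [-0.05  0.02  0.05] shift now-axes [-0.024  0.072  2.708] shift target-axes [-0.03   0.061  2.708]
```

Request:
arm_command(turn=[[0,0,0],[0,0,0],[0,0,0],[0,0,0],[0,0,0],[0,0,0],[0,0,0],[0,0,0],[0,0,0]], xyz=[[-0.02,0.06,0.45],[0,0,0.5],[0,0,0.5],[0,0,0.5],[0,0,0.4],[0,0,0.2],[0,0,0.1],[0,0,0.05],[0,0,0]], claw=[30,30,30,30,30,30,30,30,30])

```text
time_s: 28.3
position: [0.4646, 0.3381, 0.0261]
tool_rot: [[0.027, 1.0, 0.001], [1.0, -0.027, 0.0], [0.0, 0.001, -1.0]]
ft_force: [-0.1, 1.0, -6.3]
grip_width: 0.0407
gripper_force: 82.1
```

Request:
arm_command(turn=[[0,0,0],[0,0,0],[0,0,0],[0,0,0]], xyz=[[0,0,0],[0,0,0.05],[0,0,0.05],[0,0,0]], claw=[30,30,30,30])

```text
time_s: 28.7
position: [0.4645, 0.338, 0.0222]
tool_rot: [[0.027, 1.0, 0.002], [1.0, -0.027, 0.0], [0.001, 0.002, -1.0]]
ft_force: [-3.6, -2.6, 7.1]
grip_width: 0.041
gripper_force: 83.7
```

Contact with the mat. Release, rise, and look for the next object.

Request:
arm_command(turn=[[0,0,0],[0,0,0],[0,0,0],[0,0,0],[0,0,0],[0,0,0],[0,0,0],[0,0,0],[0,0,0],[0,0,0]], xyz=[[0,0,0],[0,0,0],[0,0,0],[0,0,0],[0,0,0],[0,0,-0.3],[0,0,-0.7],[0,0,-0.9],[0,0,-0.9],[0,0,0]], claw=[44,50,56,62,66,66,66,66,66,66], squeeze=30)

```text
time_s: 29.7
position: [0.4664, 0.3391, 0.1667]
tool_rot: [[0.027, 1.0, 0.011], [1.0, -0.027, 0.005], [0.005, 0.01, -1.0]]
ft_force: [0.2, 1.3, 0.1]
grip_width: 0.066
gripper_force: 0.0
```

```bash
python3 go.py .3995 .2075 .15 96
python3 - <<'E'
from tray import *
o=grab("11")
report(o,{"weight":((.463,.338),.05),"tubeL":((.40,.207),.06),"tubeR":((.448,-.323),.06)})
E
```

```text
t 29.7 at [0.4664 0.3391 0.1667] yaw 88.5 z-axis [ 0.011  0.005 -1.   ] q [24. 27. 77.  0. 76. 26.] w 0.066 gf 0.0 F [0.2 1.3 0.1]
turn units [ 0.12 -0.05 -1.51] shift now-axes [-2.668 -1.27   0.308] shift target-axes [-2.477 -1.605  0.334]
top tubeL 161 z95 0.0214 [399.4 208.9] [94.5 21.2] 5.2 mean [0.4003 0.2086] ang -173.9 yel [0.4451 0.2144 0.0151]
top tubeR 158 z95 0.0231 [ 448.1 -326.4] [96.7 21.7] 24.7 mean [ 0.4493 -0.3233] ang -154.4 yel [ 0.4888 -0.3044  0.0197]
side weight 92 ztop 0.0512 (array([462.9, 339.4]), array([41.8, 44.3]), 2.8) [0.4619 0.3368]
side tubeL 193 z95 0.0205 [399.4 209.8] [96.6 23.7] 7.1 mean [0.3992 0.2066] ang -174.6 yel [0.4431 0.2115 0.0166]
side tubeR 420 z95 0.0208 [ 449.3 -323.6] [95.4 20.6] 25.1 mean [ 0.4481 -0.326 ] ang -155.7 yel [ 0.4893 -0.3056  0.0178]
```

The weight is back on its mat and upright. The left tube hasn't moved: centre (0.3995, 0.2087), axis 5.8°. I'll go for it.

Request:
arm_command(turn=[[0,0,0.97],[0,0,0.97],[0,0,0.97],[0,0,0.97],[0,0,0.97],[0,0,0.97],[0,0,0.97],[0,0,0.97],[0,0,0.97],[0,0,0.97],[0,0,0.97],[0,0,0.97]], xyz=[[0,0,0],[0,0,0],[0,0,0],[0,0,0],[0,0,0],[0,0,0],[0,0,0],[0,0,0],[0,0,0],[0,0,0],[0,0,0],[0,0,0]], claw=[60,50,40,36,36,36,36,36,36,36,36,36])

```text
time_s: 31.0
position: [0.4636, 0.3376, 0.1586]
tool_rot: [[0.866, 0.501, -0.003], [0.501, -0.866, -0.001], [-0.004, -0.0, -1.0]]
ft_force: [0.9, -1.0, 0.2]
grip_width: 0.0359
gripper_force: 0.0
```

Request:
arm_command(turn=[[0,0,0.97],[0,0,0.97],[0,0,0.97],[0,0,0.97],[0,0,0.97],[0,0,0],[0,0,0],[0,0,0],[0,0,0],[0,0,0],[0,0,0],[0,0,0]], xyz=[[0,0,0],[0,0,0],[0,0,0],[0,0,0],[0,0,0],[-0.27,0.41,0.2],[-0.27,0.41,0.2],[-0.27,0.41,0.2],[-0.27,0.41,0.2],[-0.27,0.41,0.2],[-0.27,0.41,0.2],[0,0,0]], claw=[36,36,36,36,36,36,36,36,36,36,36,36])

```text
time_s: 32.2
position: [0.3937, 0.2052, 0.0984]
tool_rot: [[0.995, 0.103, -0.007], [0.103, -0.995, -0.002], [-0.007, 0.001, -1.0]]
ft_force: [0.5, 1.0, 0.1]
grip_width: 0.0363
gripper_force: 0.0
```

```bash
python3 go.py .397 .2085 .005 5.8
python3 - <<'E'
from tray import *
o=grab("12")
report(o,{"tubeL":((.40,.207),.06)})
E
```

```text
t 32.2 at [0.3937 0.2052 0.0984] yaw 5.9 z-axis [-0.007 -0.002 -1.   ] q [ 12.  21. 102.  -0.  58.  96.] w 0.0363 gf 0.0 F [0.5 1.  0.1]
turn units [0.01 0.08 0.02] shift now-axes [ 0.084 -0.06   1.867] shift target-axes [ 0.071 -0.058  1.868]
top tubeL 1 z95 0.0069 [394.7 161.8] [0. 0.] 0.0 mean [0.3947 0.1618] ang nan yel None
side tubeL 198 z95 0.02 [399.  208.6] [95.8 24.2] 3.7 mean [0.3989 0.2068] ang -175.0 yel Nonemeas.py:12: RuntimeWarning: Degrees of freedom <= 0 for slice
  m=P[:,:2].mean(0); w,V=np.linalg.eigh(np.cov((P[:,:2]-m).T)); return m,np.degrees(np.arctan2(V[1,1],V[0,1]))
  c *= np.true_divide(1, fact)
  c *= np.true_divide(1, fact)
```

Request:
arm_command(turn=[[0,0,0],[0,0,0],[0,0,0],[0,0,0],[0,0,0],[0,0,0],[0,0,0]], xyz=[[0.08,-0.06,0.36],[0,0,0.4],[0,0,0.4],[0,0,0.4],[0,0,0.2],[0,0,0.1],[0,0,0]], claw=[36,36,36,36,36,36,36])

```text
time_s: 33.0
position: [0.4003, 0.2108, 0.0074]
tool_rot: [[0.994, 0.105, -0.0], [0.105, -0.994, -0.0], [-0.0, 0.0, -1.0]]
ft_force: [-0.2, -0.4, 0.0]
grip_width: 0.036
gripper_force: 0.0
```

Request:
arm_command(turn=[[0,0,0],[0,0,0],[0,0,0],[0,0,0],[0,0,0],[0,0,0],[0,0,0],[0,0,0]], xyz=[[0,0,0],[0,0,0],[0,0,0],[0,0,0],[0,0,0],[0,0,0],[0,0,0],[0,0,0]], claw=[30,24,18,12,8,8,8,8], squeeze=60)

```text
time_s: 33.8
position: [0.4004, 0.2106, 0.0083]
tool_rot: [[0.995, 0.105, 0.001], [0.105, -0.995, 0.0], [0.001, -0.0, -1.0]]
ft_force: [-1.1, -0.3, 6.8]
grip_width: 0.0122
gripper_force: 58.6
```

Only 12 mm wide at z 8 mm, so the pads hold above the axis. I'll reopen, go lower and regrip.

Request:
arm_command(turn=[[0,0,0],[0,0,0],[0,0,0],[0,0,0],[0,0,0],[0,0,0],[0,0,0]], xyz=[[0,0,0],[0,0,0],[0,0,0],[0,0,0],[-0.06,0,0.06],[0,0,0.06],[0,0,0]], claw=[20,28,32,32,32,32,32])

```text
time_s: 34.5
position: [0.3968, 0.2102, 0.0012]
tool_rot: [[0.995, 0.104, -0.001], [0.104, -0.995, -0.0], [-0.001, 0.0, -1.0]]
ft_force: [0.0, 0.6, -0.1]
grip_width: 0.0319
gripper_force: 0.0
```

```bash
python3 go.py .397 .2085 .002 5.8
python3 - <<'E'
from tray import *
o=grab("13")
report({"side":o["side"]},{"tubeL":((.40,.207),.06)})
cv2.imwrite("pics/s13.png",cv2.resize(o["side"][0][160:240,190:320],None,fx=5,fy=5,interpolation=cv2.INTER_CUBIC))
E
```

```text
t 34.5 at [0.3968 0.2102 0.0012] yaw 6.0 z-axis [-0.001 -0.    -1.   ] q [ 13.  31. 107.  -0.  42.  97.] w 0.0319 gf 0.0 F [ 0.   0.6 -0.1]
turn units [0.   0.01 0.04] shift now-axes [-0.     0.033 -0.017] shift target-axes [-0.     0.033 -0.017]
side tubeL 637 z95 0.1126 [392.7 200. ] [91.9 87.4] 60.6 mean [0.395  0.1875] ang 108.1 yel None
```

View pics/s13.png

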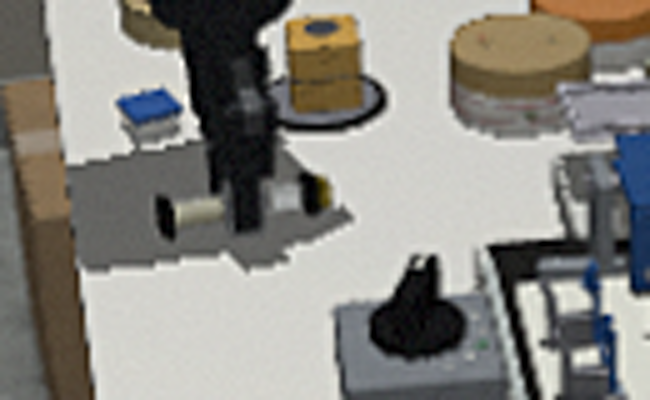

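The crop shows the tube between the fingers at (245,205), and the weight on its mat at (325,75). Closing.

Request:
arm_command(turn=[[0,0,0],[0,0,0],[0,0,0],[0,0,0],[0,0,0],[0,0,0],[0,0,0],[0,0,0]], xyz=[[0,0,0],[0,0,0],[0,0,0],[0,0,0],[0,0,0],[0,0,0],[0,0,0],[0,0,0]], claw=[26,20,14,10,8,8,8,8], squeeze=60)

```text
time_s: 35.4
position: [0.3973, 0.2103, 0.0019]
tool_rot: [[0.995, 0.105, 0.0], [0.105, -0.995, 0.0], [0.0, -0.0, -1.0]]
ft_force: [-1.0, 0.4, 5.6]
grip_width: 0.0129
gripper_force: 58.6
```

Request:
arm_command(turn=[[0,0,0],[0,0,0],[0,0,0],[0,0,0],[0,0,0],[0,0,0],[0,0,0],[0,0,0]], xyz=[[0,0,-0.1],[0,0,-0.3],[0,0,-0.5],[0,0,-0.6],[0,0,-0.6],[0,0,-0.6],[0,0,-0.3],[0,0,0]], claw=[8,8,8,8,8,8,8,8])

```text
time_s: 36.2
position: [0.3979, 0.2105, 0.1534]
tool_rot: [[0.995, 0.105, 0.004], [0.105, -0.995, 0.001], [0.004, -0.001, -1.0]]
ft_force: [0.0, -0.2, -0.2]
grip_width: 0.0126
gripper_force: 58.6
```

```bash
python3 go.py .5897 .0192 .15 85.2
python3 - <<'E'
from tray import *
o=grab("14")
im,H,C=o["side"]; s=env.observe(); p=np.array(s["position"])
u,v=proj("side",p)[0].astype(int); print(u,v)
h,sa,va=[H[...,i] for i in range(3)]
m=near(C,p,.07)&(abs(C[...,2]-p[2])<.04)&(va<75)&(np.hypot(C[...,0]-p[0],C[...,1]-p[1])>.033); 
n,l,st,ce=cv2.connectedComponentsWithStats(m.astype(np.uint8))
for i in range(1,n):
    if st[i,4]>8: print(st[i,4],(C[l==i].mean(0)-p).round(4))
cv2.imwrite("pics/s14.png",cv2.resize(im[v-60:v+40,u-65:u+65],None,fx=5,fy=5,interpolation=cv2.INTER_CUBIC))
E
```

```text
t 36.2 at [0.3979 0.2105 0.1534] yaw 6.0 z-axis [ 0.004  0.001 -1.   ] q [13. 17. 97.  0. 66. 97.] w 0.0126 gf 58.6 F [ 0.  -0.2 -0.2]
turn units [  0.03  -0.04 -15.84] shift now-axes [3.415 4.205 0.081] shift target-axes [-3.491  4.143  0.069]
234 153
35 [ 0.039  -0.0011  0.0136]
27 [-0.041  -0.0103  0.0124]
```

View pics/s14.png

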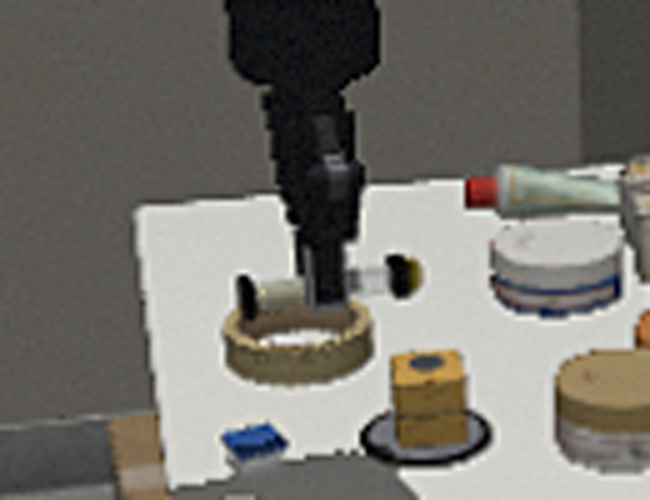

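The tube is held level, with its bumpers at ±40 mm about the TCP, so it's centred. I'll turn it to the tray's direction and measure the clips.

Request:
arm_command(turn=[[0,0,-0.99],[0,0,-0.99],[0,0,-0.99],[0,0,-0.99],[0,0,-0.99],[0,0,-0.99],[0,0,-0.99],[0,0,-0.99],[0,0,-0.99],[0,0,-0.99],[0,0,-0.99],[0,0,-0.99]], xyz=[[0,0,0],[0,0,0],[0,0,0],[0,0,0],[0,0,0],[0,0,0],[0,0,0],[0,0,0],[0,0,0],[0,0,0],[0,0,0],[0,0,0]], claw=[8,8,8,8,8,8,8,8,8,8,8,8])

```text
time_s: 37.5
position: [0.3966, 0.21, 0.1502]
tool_rot: [[0.413, 0.911, -0.003], [0.911, -0.413, -0.001], [-0.002, -0.002, -1.0]]
ft_force: [-0.7, 0.1, -0.4]
grip_width: 0.0125
gripper_force: 58.5
```

Request:
arm_command(turn=[[0,0,-0.99],[0,0,-0.99],[0,0,-0.99],[0,0,-0.99],[0,0,0]], xyz=[[0,0,0],[0,0,0],[0,0,0],[0,0,0],[0,0,0]], claw=[8,8,8,8,8])

```text
time_s: 38.0
position: [0.3966, 0.2101, 0.1504]
tool_rot: [[0.083, 0.997, -0.003], [0.997, -0.083, -0.001], [-0.001, -0.003, -1.0]]
ft_force: [0.2, -0.8, -0.1]
grip_width: 0.0126
gripper_force: 58.5
```

```bash
cat > clips.py <<'E'
from tray import *
def clips(o):
  T=O+.002*ex
  for n in o:
    im,H,C=o[n]; z=C[...,2]; h,s,v=[H[...,i] for i in range(3)]
    L=(C[...,:2]-T)@ex; W=(C[...,:2]-T)@ey
    for nm,w0 in(("a",.052),("b",0),("c",-.052)):
        q=(abs(L)<.038)&(W>w0-.024)&(W<w0+.027)
        m=q&(z>.045)&(z<.085); bl=q&(z>.05)&(h>100)&(h<130)&(s>90)&(z<.085)
        gr=q&(z>.056)&(z<.072)&(s<50)&(v>60)
        f=lambda m:(m.sum(),np.percentile(L[m],[2,98]).round(4),np.percentile(W[m]-w0,[2,98]).round(4),z[m].max().round(4)) if m.sum()>3 else None
        print(n,nm,"all",f(m),"blue",f(bl),"grey",f(gr))
if __name__=="__main__":
    o=grab("15"); clips(o); tray(o)
E
python3 clips.py; python3 go.py .5897 .0192 .15 85.2
```

```text
top a all (np.int64(46), array([-0.0265,  0.0275]), array([-0.0118,  0.0157]), np.float64(0.0749)) blue (np.int64(13), array([-0.0248,  0.0267]), array([-0.0117, -0.0041]), np.float64(0.0749)) grey (np.int64(14), array([-0.0275,  0.0263]), array([-0.0098,  0.0163]), np.float64(0.0688))
top b all (np.int64(40), array([-0.0268,  0.0272]), array([-0.01  ,  0.0158]), np.float64(0.0743)) blue (np.int64(15), array([-0.0257,  0.0273]), array([-0.0097, -0.0034]), np.float64(0.0743)) grey (np.int64(10), array([-0.0268,  0.0261]), array([0.0094, 0.0159]), np.float64(0.0717))
top c all (np.int64(44), array([-0.0274,  0.0269]), array([-0.0104,  0.0168]), np.float64(0.0764)) blue (np.int64(14), array([-0.0259,  0.027 ]), array([-0.0115, -0.0031]), np.float64(0.0764)) grey (np.int64(8), array([-0.0273,  0.0253]), array([0.0113, 0.0167]), np.float64(0.0688))
side a all (np.int64(125), array([-0.0282,  0.0296]), array([-0.0119,  0.0166]), np.float64(0.0748)) blue (np.int64(36), array([-0.0273,  0.0283]), array([-0.0096, -0.0042]), np.float64(0.0748)) grey (np.int64(30), array([-0.0284,  0.0292]), ar
[... 507 characters left out ...]
p.float64(0.0743)) grey (np.int64(25), array([-0.0281,  0.0305]), array([-0.0114,  0.0171]), np.float64(0.0695))
top plate along [-0.0767  0.0886] across [-0.0719  0.0718] rect (array([586. , -29.2]), array([167. , 145.2]), 85.3)
   fin -0.06704369262269971 0.0008349124650201925 41
side plate along [-0.0813  0.0894] across [-0.0707  0.0745] rect (array([583.8, -29.2]), array([175.6, 146.1]), 86.0)
   fin -0.06764967035029232 0.0007605609175600498 128
t 38.1 at [0.3968 0.2102 0.1508] yaw 85.1 z-axis [-0.002 -0.    -1.   ] q [13. 17. 97.  0. 66. 18.] w 0.0128 gf 58.5 F [-0.4  0.2  0.5]
turn units [-0.02  0.01 -0.03] shift now-axes [-3.473  4.172  0.01 ] shift target-axes [-3.483  4.164  0.016]
```

The clips are centred on the frame I estimated: clip c at (0.6374, −0.0377), clip a at (0.5338, −0.0290). The first tube goes to clip c.

```bash
python3 go.py .6374 -.0377 .15 85.2
```

```text
t 38.1 at [0.3968 0.2102 0.1508] yaw 85.1 z-axis [-0.002 -0.    -1.   ] q [13. 17. 97.  0. 66. 18.] w 0.0128 gf 58.5 F [-0.4  0.2  0.5]
turn units [-0.02  0.01 -0.03] shift now-axes [-4.525  5.22   0.009] shift target-axes [-4.537  5.21   0.016]
```

Request:
arm_command(turn=[[0,0,0],[0,0,0],[0,0,0],[0,0,0],[0,0,0],[0,0,0],[0,0,0],[0,0,0],[0,0,0],[0,0,0],[0,0,0],[0,0,0]], xyz=[[-0.45,0.52,0],[-0.45,0.52,0],[-0.45,0.52,0],[-0.45,0.52,0],[-0.45,0.52,0],[-0.45,0.52,0],[-0.45,0.52,0],[-0.45,0.52,0],[-0.45,0.52,0],[-0.48,0.54,0],[0,0,0],[0,0,0]], claw=[8,8,8,8,8,8,8,8,8,8,8,8])

```text
time_s: 39.3
position: [0.6382, -0.0377, 0.1505]
tool_rot: [[0.086, 0.996, -0.002], [0.996, -0.086, 0.001], [0.0, -0.002, -1.0]]
ft_force: [0.4, 0.3, -0.0]
grip_width: 0.0125
gripper_force: 58.6
```

```bash
cat > held.py <<'E'
from tray import *
o=grab(); s=env.observe(); p=np.array(s["position"])
for n in o:
    im,H,C=o[n]; va=H[...,2]
    L=(C[...,:2]-p[:2])@ex; W=(C[...,:2]-p[:2])@ey; Z=C[...,2]-p[2]
    m=(abs(L)>.028)&(abs(L)<.06)&(abs(W)<.02)&(abs(Z)<.03)
    for sg in(-1,1):
        q=m&(L*sg>0)
        if q.sum()>3: print(n,sg,q.sum(),"L",L[q].mean().round(4),np.percentile(L[q],[2,98]).round(4),"W",np.percentile(W[q],[5,95]).round(4),"Z",np.percentile(Z[q],[5,95]).round(4))
E
python3 held.py; python3 go.py .6374 -.0377 .09 85.2
```

```text
top -1 23 L -0.038 [-0.0441 -0.0293] W [-0.0068  0.0047] Z [0.0086 0.0204]
side -1 78 L -0.0414 [-0.0465 -0.0297] W [-0.0076  0.0102] Z [0.0002 0.0179]
side 1 9 L 0.0338 [0.0293 0.0376] W [-0.0072 -0.0032] Z [0.0112 0.0182]
t 39.4 at [ 0.6377 -0.0366  0.1512] yaw 85.2 z-axis [-0.001  0.    -1.   ] q [-14.  34.  66.   0.  80.  -9.] w 0.0126 gf 58.6 F [-0.1  0.2  0.6]
turn units [-0.01 -0.   -0.  ] shift now-axes [-0.023 -0.003  1.225] shift target-axes [-0.022 -0.004  1.225]
```

Request:
arm_command(turn=[[0,0,0],[0,0,0],[0,0,0],[0,0,0],[0,0,0],[0,0,0],[0,0,0],[0,0,0],[0,0,0],[0,0,0],[0,0,0]], xyz=[[-0.02,0,0.3],[0,0,0.4],[0,0,0.4],[0,0,0.12],[0,0,0.1],[0,0,0.1],[0,0,0.1],[0,0,0.1],[0,0,0.1],[0,0,0.1],[0,0,0]], claw=[8,8,8,8,8,8,8,8,8,8,8], squeeze=100)

```text
time_s: 40.5
position: [0.6372, -0.0382, 0.0602]
tool_rot: [[0.084, 0.996, -0.003], [0.996, -0.084, 0.0], [0.0, -0.003, -1.0]]
ft_force: [-4.1, 0.7, 1.2]
grip_width: 0.0109
gripper_force: 98.5
```

Request:
arm_command(turn=[[0,0,0],[0,0,0],[0,0,0],[0,0,0],[0,0,0]], xyz=[[0,0,0.08],[0,0,0.08],[0,0,0.08],[0,0,0.08],[0,0,0]], claw=[8,8,8,8,8])

```text
time_s: 41.0
position: [0.6381, -0.0383, 0.0456]
tool_rot: [[0.084, 0.997, 0.0], [0.997, -0.084, -0.0], [-0.0, 0.0, -1.0]]
ft_force: [-5.7, 1.1, 9.4]
grip_width: 0.0112
gripper_force: 99.7
```

Request:
arm_command(turn=[[0,0,0],[0,0,0],[0,0,0],[0,0,0]], xyz=[[0,0,0.06],[0,0,0.06],[0,0,0],[0,0,0]], claw=[8,8,8,8])

```text
time_s: 41.4
position: [0.6384, -0.0383, 0.045]
tool_rot: [[0.083, 0.997, 0.004], [0.997, -0.083, -0.002], [-0.001, 0.004, -1.0]]
ft_force: [-20.9, 3.3, 48.1]
grip_width: 0.0113
gripper_force: 104.0
```

```bash
python3 held.py; python3 go.py .6374 -.0377 .046 85.2
python3 - <<'E'
from meas import *
im,d=imaging.get_image("side"); cv2.imwrite("pics/s16.png",cv2.resize(im[195:285,280:400],None,fx=6,fy=6,interpolation=cv2.INTER_CUBIC))
E
```

```text
side -1 203 L -0.0426 [-0.059  -0.0286] W [-0.0163  0.0162] Z [-0.0185  0.0164]
side 1 30 L 0.0454 [0.0289 0.0595] W [-0.0054  0.0199] Z [-0.0195  0.0214]
t 41.5 at [ 0.6384 -0.0383  0.045 ] yaw 85.2 z-axis [ 0.004 -0.002 -1.   ] q [-14.  40.  73.  -0.  66.  -9.] w 0.0108 gf 104.0 F [-20.9   3.   48.7]
turn units [0.04 0.01 0.01] shift now-axes [ 0.011 -0.021 -0.02 ] shift target-axes [ 0.011 -0.021 -0.02 ]
```

View pics/s16.png

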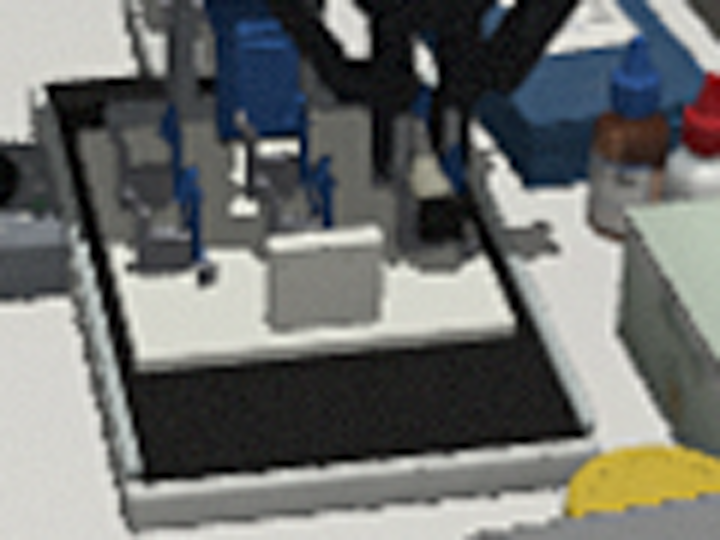

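48 N with no further descent means the tube has bottomed in clip c, at (440,200) in the crop. I'll relax, open and withdraw.

Request:
arm_command(turn=[[0,0,0],[0,0,0],[0,0,0],[0,0,0],[0,0,0],[0,0,0],[0,0,0],[0,0,0],[0,0,0],[0,0,0],[0,0,0],[0,0,0]], xyz=[[0,0,-0.08],[0,0,0],[0,0,0],[0,0,0],[0,0,0],[0,0,0],[0,0,-0.2],[0,0,-0.4],[0,0,-0.6],[0,0,-0.6],[0,0,-0.4],[0,0,0]], claw=[8,12,17,21,25,25,25,25,25,25,25,25], squeeze=30)

```text
time_s: 42.75
position: [0.6395, -0.0386, 0.1564]
tool_rot: [[0.084, 0.996, 0.006], [0.996, -0.084, -0.002], [-0.001, 0.007, -1.0]]
ft_force: [0.6, -0.7, -0.1]
grip_width: 0.0249
gripper_force: 0.0
```

```bash
cat > seat.py <<'E'
import sys
from tray import *
o=grab("s%d"%(env.observe()["time_s"]*10)); T=O+.002*ex
for n in o:
    im,H,C=o[n]; h,s,v=[H[...,i] for i in range(3)]; z=C[...,2]
    L=(C[...,:2]-T)@ex
    for nm,w0 in(("a",.052),("b",0.),("c",-.052)):
        W=(C[...,:2]-T)@ey-w0
        for sg in(-1,1):
            q=(L*sg>.031)&(L*sg<.058)&(abs(W)<.016)&(z>.04)&(z<.085)
            if q.sum()>5: print(n,nm,sg,q.sum(),"L",np.percentile(L[q],[3,97]).round(4),"W",np.percentile(W[q],[5,95]).round(4),"z",np.percentile(z[q],[5,95]).round(4))
        bl=(abs(L)<.035)&(abs(W)<.03)&(z>.06)&(z<.085)&(h>100)&(h<130)&(s>90)
        if bl.sum()>3: print("    jaw blue W",np.percentile(W[bl],[5,50,95]).round(4))
tray(o)
report(o,{"weight":((.463,.338),.06),"tubeR":((.448,-.323),.06)})
E
python3 seat.py; python3 go.py .448 -.325 .15 25
```

```text
jaw blue W [-0.0094 -0.0069 -0.0042]
    jaw blue W [-0.0097 -0.0068 -0.0034]
side c -1 71 L [-0.0466 -0.0381] W [-0.0096  0.0087] z [0.0462 0.0638]
side c 1 33 L [0.0338 0.0493] W [-0.005  0.009] z [0.0555 0.0639]
    jaw blue W [-0.011  -0.0075 -0.0039]
top plate along [-0.077  -0.0382] across [0.0086 0.0714] rect (array([541.1, -89.9]), array([38.4, 62.9]), 83.1)
   fin -0.06760250798083081 -0.0007548409347687151 42
side plate along [-0.0821  0.0126] across [-0.0715  0.0735] rect (array([581.6, -69.3]), array([ 97.7, 146.3]), 85.3)
   fin -0.06676589524938618 0.00023043430878569489 125
top weight 138 ztop 0.0515 (array([463.5, 339.4]), array([40.9, 40.2]), 81.9) [0.4636 0.3389]
top tubeR 158 z95 0.0234 [ 450.  -324.9] [92.8 24.7] 24.7 mean [ 0.4491 -0.3231] ang -154.5 yel [ 0.4896 -0.3055  0.0146]
side weight 95 ztop 0.0509 (array([462.8, 337.3]), array([43.3, 45.5]), 4.7) [0.4619 0.3363]
side tubeR 419 z95 0.0202 [ 448.5 -322.5] [96.  20.6] 25.6 mean [ 0.4477 -0.326 ] ang -155.8 yel [ 0.4893 -0.3058  0.0179]
t 42.9 at [ 0.638  -0.0383  0.1526] yaw 85.2 z-axis [ 0. -0. -1.] q [-14.  34.  66.   0.  80.  -9.] w 0.025 gf 0.0 F [ 0.2 -0.7 -0.4]
turn units [ 0.   -0.   12.04] shift now-axes [-6.033 -3.308  0.051] shift target-axes [-5.868  3.591  0.052]
```

Tube 1 is seated in clip c: top at z = 64 mm, ends at −46 and +49, jaw closed. Now the right tube.

Request:
arm_command(turn=[[0,0,1],[0,0,1],[0,0,1],[0,0,1],[0,0,1],[0,0,1],[0,0,1],[0,0,1],[0,0,1],[0,0,1],[0,0,1],[0,0,1]], xyz=[[0,0,0],[0,0,0],[0,0,0],[0,0,0],[0,0,0],[0,0,0],[0,0,0],[0,0,0],[0,0,0],[0,0,0],[0,0,0],[0,0,0]], claw=[36,36,36,36,36,36,36,36,36,36,36,36])

```text
time_s: 44.05
position: [0.6376, -0.0382, 0.1509]
tool_rot: [[0.906, 0.422, -0.003], [0.422, -0.906, 0.001], [-0.002, -0.002, -1.0]]
ft_force: [-0.4, -1.0, 0.7]
grip_width: 0.036
gripper_force: 0.0
```

Request:
arm_command(turn=[[0,0,0],[0,0,0],[0,0,0],[0,0,0],[0,0,0],[0,0,0],[0,0,0],[0,0,0],[0,0,0],[0,0,0],[0,0,0],[0,0,0]], xyz=[[-0.59,0.36,0],[-0.59,0.36,0],[-0.59,0.36,0],[-0.59,0.36,0],[-0.59,0.36,0],[-0.59,0.36,0],[-0.59,0.36,0],[-0.59,0.36,0],[-0.59,0.36,0.2],[-0.58,0.34,0.4],[0,0,0.4],[0,0,0]], claw=[36,36,36,36,36,36,36,36,36,36,36,36])

```text
time_s: 45.25
position: [0.4461, -0.3249, 0.0993]
tool_rot: [[0.906, 0.424, -0.005], [0.424, -0.906, 0.005], [-0.002, -0.007, -1.0]]
ft_force: [0.2, -0.1, 0.9]
grip_width: 0.0362
gripper_force: 0.0
```

```bash
python3 go.py .4467 -.3251 .002 25
python3 - <<'E'
from tray import *
o=grab("17")
report({"side":o["side"]},{"tubeR":((.448,-.323),.06)})
E
```

```text
t 45.2 at [ 0.4461 -0.3249  0.0993] yaw 25.1 z-axis [-0.005  0.005 -1.   ] q [-48.  30.  85.   0.  66.  17.] w 0.0362 gf 0.0 F [ 0.2 -0.1  0.9]
turn units [-0.08  0.02  0.02] shift now-axes [0.013 0.021 1.946] shift target-axes [0.009 0.008 1.946]
side tubeR 422 z95 0.0205 [ 448.8 -323.3] [96.8 19.4] 23.9 mean [ 0.4476 -0.3262] ang -155.7 yel [ 0.49   -0.3069  0.0178]
```

Request:
arm_command(turn=[[0,0,0],[0,0,0],[0,0,0],[0,0,0],[0,0,0],[0,0,0],[0,0,0],[0,0,0],[0,0,0]], xyz=[[0,0,0.36],[0,0,0.4],[0,0,0.4],[0,0,0.4],[0,0,0.2],[0,0,0.1],[0,0,0.06],[0,0,0],[0,0,0]], claw=[36,36,36,36,36,36,36,36,36])

```text
time_s: 46.25
position: [0.4482, -0.3259, 0.0073]
tool_rot: [[0.905, 0.426, 0.001], [0.426, -0.905, -0.001], [0.0, 0.001, -1.0]]
ft_force: [-0.6, 0.2, -0.0]
grip_width: 0.0359
gripper_force: 0.0
```

```bash
python3 go.py .4467 -.3251 .0015 25
```

```text
t 46.2 at [ 0.4482 -0.3259  0.0073] yaw 25.2 z-axis [ 0.001 -0.001 -1.   ] q [-48.  37.  90.   0.  53.  17.] w 0.0359 gf 0.0 F [-0.6  0.2 -0. ]
turn units [ 0.01 -0.    0.04] shift now-axes [-0.021 -0.027  0.116] shift target-axes [-0.021 -0.027  0.116]
```

Request:
arm_command(turn=[[0,0,0],[0,0,0],[0,0,0],[0,0,0],[0,0,0],[0,0,0],[0,0,0],[0,0,0],[0,0,0],[0,0,0],[0,0,0],[0,0,0]], xyz=[[-0.02,-0.02,0.06],[0,0,0.05],[0,0,0],[0,0,0],[0,0,0],[0,0,0],[0,0,0],[0,0,0],[0,0,0],[0,0,0],[0,0,0],[0,0,0]], claw=[36,36,36,30,24,18,12,8,8,8,8,8], squeeze=60)

```text
time_s: 47.45
position: [0.4467, -0.3252, 0.0014]
tool_rot: [[0.905, 0.426, 0.0], [0.426, -0.905, -0.0], [0.0, 0.0, -1.0]]
ft_force: [-2.1, 1.1, 5.1]
grip_width: 0.0124
gripper_force: 58.7
```

Request:
arm_command(turn=[[0,0,0],[0,0,0],[0,0,0],[0,0,0],[0,0,0],[0,0,0],[0,0,0],[0,0,0]], xyz=[[0,0,-0.1],[0,0,-0.3],[0,0,-0.5],[0,0,-0.6],[0,0,-0.6],[0,0,-0.6],[0,0,-0.3],[0,0,0]], claw=[8,8,8,8,8,8,8,8])

```text
time_s: 48.25
position: [0.4472, -0.3258, 0.1532]
tool_rot: [[0.905, 0.426, 0.003], [0.426, -0.905, -0.003], [0.001, 0.004, -1.0]]
ft_force: [-0.3, 0.0, -1.0]
grip_width: 0.0127
gripper_force: 58.7
```

Request:
arm_command(turn=[[0,0,-1],[0,0,-1],[0,0,-1],[0,0,-1],[0,0,-1],[0,0,-1],[0,0,-1],[0,0,-1],[0,0,-1],[0,0,-1],[0,0,-1],[0,0,-1]], xyz=[[0,0,0],[0,0,0],[0,0,0],[0,0,0],[0,0,0],[0,0,0],[0,0,0],[0,0,0],[0,0,0],[0,0,0],[0,0,0],[0,0,0]], claw=[8,8,8,8,8,8,8,8,8,8,8,8])

```text
time_s: 49.45
position: [0.4462, -0.3248, 0.1496]
tool_rot: [[0.08, 0.997, -0.002], [0.997, -0.08, 0.002], [0.002, -0.002, -1.0]]
ft_force: [-0.5, -0.7, 0.0]
grip_width: 0.0129
gripper_force: 58.5
```

```bash
python3 go.py .5338 -.0290 .15 85.2; python3 held.py
```

```text
t 49.5 at [ 0.4462 -0.3248  0.1496] yaw 85.4 z-axis [-0.002  0.002 -1.   ] q [-48.  26.  82.   0.  72. -44.] w 0.0129 gf 58.5 F [-0.5 -0.7  0. ]
turn units [-0.02 -0.02  0.04] shift now-axes [6.037 1.271 0.   ] shift target-axes [ 6.041  1.25  -0.008]
side -1 137 L -0.0401 [-0.0439 -0.0287] W [-0.0088  0.0093] Z [0.0023 0.0194]
side 1 51 L 0.0384 [0.0305 0.0495] W [-0.0078  0.0028] Z [0.0083 0.0186]
```

Request:
arm_command(turn=[[0,0,0],[0,0,0],[0,0,0],[0,0,0],[0,0,0],[0,0,0],[0,0,0],[0,0,0],[0,0,0],[0,0,0],[0,0,0],[0,0,0]], xyz=[[0.55,0.115,0],[0.55,0.115,0],[0.55,0.115,0],[0.55,0.115,0],[0.55,0.115,0],[0.55,0.115,0],[0.55,0.115,0],[0.55,0.115,0],[0.55,0.115,0],[0.55,0.115,0],[0.54,0.11,0],[0,0,0]], claw=[8,8,8,8,8,8,8,8,8,8,8,8])

```text
time_s: 50.75
position: [0.5348, -0.0269, 0.1503]
tool_rot: [[0.083, 0.997, -0.001], [0.997, -0.083, 0.001], [0.001, -0.001, -1.0]]
ft_force: [0.5, -0.5, 0.6]
grip_width: 0.0126
gripper_force: 58.5
```

```bash
python3 held.py;python3 go.py .5338 -.0290 .06 85.2; python3 clips.py
```

```text
top -1 16 L -0.0364 [-0.0415 -0.0301] W [0.0017 0.0096] Z [0.0088 0.0198]
top 1 33 L 0.0409 [0.0307 0.0513] W [-0.0085  0.0043] Z [0.0101 0.0212]
side -1 80 L -0.0409 [-0.0449 -0.0325] W [-0.0077  0.0095] Z [0.0003 0.0184]
side 1 18 L 0.0379 [0.0289 0.05  ] W [-0.0068  0.0002] Z [0.0138 0.019 ]
t 50.9 at [ 0.5344 -0.0293  0.1504] yaw 85.2 z-axis [-0.001  0.    -1.   ] q [-16.  25.  84.  -0.  71. -11.] w 0.0123 gf 58.5 F [-0.3 -0.2 -0.1]
turn units [-0.01 -0.   -0.01] shift now-axes [ 0.005 -0.011  1.809] shift target-axes [ 0.005 -0.013  1.809]
top a all (np.int64(4), array([-0.0278, -0.0222]), array([-0.0084, -0.0053]), np.float64(0.0724)) blue None grey None
top b all None blue None grey None
top c all None blue None grey None
side a all (np.int64(126), array([-0.0283,  0.0269]), array([-0.012 ,  0.0165]), np.float64(0.075)) blue (np.int64(37), array([-0.0274,  0.027 ]), array([-0.01  , -0.0041]), np.float64(0.075)) grey (np.int64(20), array([-0.027 ,  0.0267]), array([-0.0122,  0.017 ]), np.float64(0.0677))
side b all (np.int64(120), array([-0.0282,  0.0302]), array([-0.0111,  0.0168]), np.float64(0.0754)) blue (np.int64(32), array([-0.0259,  0.0309]), array([-0.0092,  0.0029]), np.float64(0.0735)) grey (np.int64(28), array([-0.0282,  0.0264]), array([-0.0114,  0.0172]), np.float64(0.0717))
side c all (np.int64(201), array([-0.0292,  0.0368]), array([-0.0114,  0.0163]), np.float64(0.0767)) blue (np.int64(38), array([-0.0266,  0.0339]), array([-0.0118, -0.0038]), np.float64(0.0767)) grey (np.int64(104), array([-0.0301,  0.0333]), array([-0.0111,  0.0167]), np.float64(0.0716))
top plate along [-0.0762 -0.0695] across [0.0334 0.0711] rect (array([ 527.2, -102.9]), array([ 6.3, 38.4]), 87.7)
side plate along [-0.0814  0.0135] across [-0.0715  0.0735] rect (array([581.6, -66.6]), array([100. , 146.9]), 86.3)
   fin -0.06809866131716616 0.0010667421389220218 128
```

Request:
arm_command(turn=[[0,0,0],[0,0,0],[0,0,0],[0,0,0],[0,0,0],[0,0,0],[0,0,0],[0,0,0],[0,0,0],[0,0,0],[0,0,0]], xyz=[[0,-0.01,0.3],[0,0,0.4],[0,0,0.4],[0,0,0.12],[0,0,0.1],[0,0,0.1],[0,0,0.1],[0,0,0.1],[0,0,0.1],[0,0,0.1],[0,0,0]], claw=[8,8,8,8,8,8,8,8,8,8,8], squeeze=100)

```text
time_s: 52.05
position: [0.533, -0.0292, 0.0594]
tool_rot: [[0.083, 0.997, -0.003], [0.997, -0.083, 0.0], [0.0, -0.003, -1.0]]
ft_force: [-3.9, 0.2, -1.0]
grip_width: 0.0112
gripper_force: 98.4
```

Request:
arm_command(turn=[[0,0,0],[0,0,0],[0,0,0],[0,0,0],[0,0,0]], xyz=[[0,0,0.08],[0,0,0.08],[0,0,0.06],[0,0,0.06],[0,0,0]], claw=[8,8,8,8,8])

```text
time_s: 52.55
position: [0.5346, -0.0296, 0.0459]
tool_rot: [[0.084, 0.996, 0.001], [0.996, -0.084, -0.0], [-0.0, 0.001, -1.0]]
ft_force: [0.5, -0.2, 0.2]
grip_width: 0.0114
gripper_force: 98.4
```

Request:
arm_command(turn=[[0,0,0],[0,0,0],[0,0,0]], xyz=[[0,0,0.05],[0,0,0.03],[0,0,0]], claw=[8,8,8])

```text
time_s: 52.85
position: [0.535, -0.0297, 0.0448]
tool_rot: [[0.083, 0.997, 0.003], [0.997, -0.083, -0.001], [-0.001, 0.004, -1.0]]
ft_force: [-8.0, 0.9, 25.4]
grip_width: 0.011
gripper_force: 101.2
```

Bottomed. Release, withdraw, check.

Request:
arm_command(turn=[[0,0,0],[0,0,0],[0,0,0],[0,0,0],[0,0,0],[0,0,0],[0,0,0],[0,0,0],[0,0,0],[0,0,0],[0,0,0],[0,0,0]], xyz=[[0,0,-0.05],[0,0,0],[0,0,0],[0,0,0],[0,0,0],[0,0,0],[0,0,-0.2],[0,0,-0.4],[0,0,-0.6],[0,0,-0.6],[0,0,-0.4],[0,0,0]], claw=[8,12,17,21,25,25,25,25,25,25,25,25], squeeze=30)

```text
time_s: 54.05
position: [0.5353, -0.0297, 0.158]
tool_rot: [[0.084, 0.996, 0.006], [0.997, -0.084, -0.002], [-0.001, 0.006, -1.0]]
ft_force: [-0.8, 0.2, 1.3]
grip_width: 0.025
gripper_force: 0.0
```

```bash
python3 seat.py; python3 go.py .464 .0195 .15 -25
python3 - <<'E'
from meas import *
o=grab("18")
for n in o:
    im,H,C=o[n]; z=C[...,2]; v=H[...,2]
    b=big((z>.046)&(z<.08)&near(C,(.464,.02),.045)); 
    if b.sum()>10:
        mm,a=axis(C[b]); print(n,"dialbar",np.percentile(C[b][:,2],90).round(4),rect(C[b]),mm.round(4),a.round(1),b.sum())
    t=b&(z>.06); print("  top",rect(C[t]) if t.sum()>8 else None)
E
```

```text
top a -1 14 L [-0.044  -0.0316] W [-0.0082  0.001 ] z [0.0531 0.0664]
side a -1 74 L [-0.046  -0.0352] W [-0.0082  0.0096] z [0.0458 0.0641]
side a 1 35 L [0.0317 0.0459] W [-0.0065  0.0103] z [0.0563 0.0652]
    jaw blue W [-0.0097 -0.0072 -0.0046]
    jaw blue W [-0.0087 -0.0068 -0.0033]
side c -1 72 L [-0.0468 -0.0373] W [-0.0098  0.0083] z [0.0461 0.0646]
side c 1 32 L [0.032  0.0502] W [-0.0055  0.0091] z [0.0541 0.0643]
    jaw blue W [-0.0104 -0.0072 -0.0037]
top plate along [0.0277 0.059 ] across [0.0046 0.0297] rect (array([571.4,   7.9]), array([32.9, 23.4]), 76.9)
side plate along [-0.0816  0.0153] across [-0.0718  0.0735] rect (array([582. , -66.5]), array([101.3, 146.4]), 85.9)
   fin -0.06766579081595431 0.000831896041757748 126
top weight 119 ztop 0.0517 (array([464.9, 337.8]), array([40.1, 41.3]), 89.4) [0.464  0.3381]
top tubeR 3 z95 0.009 [ 411.9 -347.2] [1.2 6.7] 63.3 mean [ 0.4117 -0.3473] ang 152.5 yel None
side weight 103 ztop 0.0508 (array([461.7, 337.8]), array([51.1, 41.5]), 81.8) [0.462  0.3355]
t 54.1 at [ 0.534  -0.0294  0.1548] yaw 85.2 z-axis [ 0. -0. -1
[... 627 characters left out ...]
  m=P[:,:2].mean(0); w,V=np.linalg.eigh(np.cov((P[:,:2]-m).T)); return m,np.degrees(np.arctan2(V[1,1],V[0,1]))
  c *= np.true_divide(1, fact)
  c *= np.true_divide(1, fact)
Traceback (most recent call last):
  File "seat.py", line 15, in <module>
    report(o,{"weight":((.463,.338),.06),"tubeR":((.448,-.323),.06)})
    ~~~~~~^^^^^^^^^^^^^^^^^^^^^^^^^^^^^^^^^^^^^^^^^^^^^^^^^^^^^^^^^^^
  File "meas.py", line 28, in report
    print(n,nm,len(P),"z95",np.percentile(P[:,2],95).round(4),cc,ss,aa,"mean",mm.round(4),"ang",ang.round(1),"yel",C[yel].mean(0).round(4) if yel.any() else None)
                            ~~~~~~~~~~~~~^^^^^^^^^^^
IndexError: index -1 is out of bounds for axis 0 with size 0
```

Both tubes are seated with their jaws closed. Now the dial: bar at about 64°, axis at (0.463, 0.0195).

Request:
arm_command(turn=[[0,0,0.85],[0,0,0.85],[0,0,0.85],[0,0,0.85],[0,0,0.85],[0,0,0],[0,0,0],[0,0,0],[0,0,0],[0,0,0],[0,0,0]], xyz=[[0,0,0],[0,0,0],[0,0,0],[0,0,0],[0,0,0],[0.05,-0.43,0],[0.07,-0.43,0],[0.07,-0.43,0],[0.07,-0.42,0.3],[0,0,0.5],[0,0,0]], claw=[36,36,36,36,36,36,36,36,36,36,36])

```text
time_s: 55.35
position: [0.4611, 0.0203, 0.1121]
tool_rot: [[0.439, 0.899, -0.006], [0.899, -0.439, 0.001], [-0.002, -0.006, -1.0]]
ft_force: [0.5, 0.3, 0.4]
grip_width: 0.0364
gripper_force: 0.0
```

```bash
python3 go.py .463 .0195 .043 64
```

```text
t 55.4 at [0.4611 0.0203 0.1121] yaw 64.0 z-axis [-0.006  0.001 -1.   ] q [-12.  21.  98.  -0.  61.  14.] w 0.0364 gf 0.0 F [0.5 0.3 0.4]
turn units [-0.07  0.02 -0.01] shift now-axes [0.004 0.051 1.381] shift target-axes [0.002 0.042 1.382]
```

Request:
arm_command(turn=[[0,0,0],[0,0,0],[0,0,0],[0,0,0],[0,0,0],[0,0,0],[0,0,0],[0,0,0],[0,0,0],[0,0,0],[0,0,0]], xyz=[[0,0.02,0.4],[0,0,0.4],[0,0,0.3],[0,0,0.2],[0,0,0],[0,0,0],[0,0,0],[0,0,0],[0,0,0],[0,0,0],[0,0,0]], claw=[36,36,36,36,36,28,20,14,9,9,9], squeeze=30)

```text
time_s: 56.45
position: [0.4631, 0.0198, 0.0502]
tool_rot: [[0.439, 0.898, -0.002], [0.898, -0.439, 0.001], [-0.0, -0.002, -1.0]]
ft_force: [-4.7, 3.1, 5.8]
grip_width: 0.0138
gripper_force: 31.4
```

Request:
arm_command(turn=[[0,0,0.95],[0,0,0.95],[0,0,0.95],[0,0,0.95],[0,0,0.95],[0,0,0.95],[0,0,0.95],[0,0,0.95],[0,0,0.95],[0,0,0.95],[0,0,0.95],[0,0,0.95]], xyz=[[0,0,0],[0,0,0],[0,0,0],[0,0,0],[0,0,0],[0,0,0],[0,0,0],[0,0,0],[0,0,0],[0,0,0],[0,0,0],[0,0,0]], claw=[9,9,9,9,9,9,9,9,9,9,9,9], squeeze=50)

```text
time_s: 57.65
position: [0.4619, 0.0212, 0.0502]
tool_rot: [[0.993, 0.117, -0.004], [0.117, -0.993, 0.003], [-0.003, -0.004, -1.0]]
ft_force: [-8.7, 12.2, 11.8]
grip_width: 0.0124
gripper_force: 54.4
```

Request:
arm_command(turn=[[0,0,0.95],[0,0,0.95],[0,0,0.95],[0,0,0.95],[0,0,0.95],[0,0,0.95],[0,0,0.95],[0,0,0.4],[0,0,0],[0,0,0]], xyz=[[0,0,0],[0,0,0],[0,0,0],[0,0,0],[0,0,0],[0,0,0],[0,0,0],[0,0,0],[0,0,0],[0,0,0]], claw=[9,9,9,9,9,9,9,9,9,9])

```text
time_s: 58.65
position: [0.4621, 0.0224, 0.0502]
tool_rot: [[0.88, -0.475, -0.003], [-0.475, -0.88, 0.005], [-0.005, -0.003, -1.0]]
ft_force: [-6.1, 20.0, 11.0]
grip_width: 0.0127
gripper_force: 54.3
```

Request:
arm_command(turn=[[0,0,0],[0,0,0],[0,0,0],[0,0,0],[0,0,0],[0,0,0],[0,0,0],[0,0,0],[0,0,0],[0,0,0]], xyz=[[0,0,0],[0,0,0],[0,0,0],[0,0,0],[0,0,0],[0,0,-0.4],[0,0,-0.8],[0,0,-0.9],[0,0,-0.9],[0,0,0]], claw=[14,20,26,32,36,36,36,36,36,36])

```text
time_s: 59.65
position: [0.4662, 0.0188, 0.2049]
tool_rot: [[0.88, -0.474, 0.011], [-0.474, -0.88, -0.002], [0.011, -0.003, -1.0]]
ft_force: [-0.3, 0.1, -0.4]
grip_width: 0.0362
gripper_force: 0.0
```

```bash
python3 go.py .38 -.3 .25 -28
python3 - <<'E'
from meas import *
o=grab("19")
im,H,C=o["side"]; z=C[...,2]
b=big((z>.046)&(z<.08)&near(C,(.464,.02),.045)); t=b&(z>.06); mm,a=axis(C[t]); print("dialbar",rect(C[b]),rect(C[t]),mm.round(4),a.round(1),b.sum())
E
```

```text
t 59.6 at [0.4662 0.0188 0.2049] yaw -28.3 z-axis [ 0.011 -0.002 -1.   ] q [-12.  15.  90.  -0.  75. 106.] w 0.0362 gf 0.0 F [-0.3  0.1 -0.4]
turn units [-0.03 -0.12 -0.06] shift now-axes [ 1.516  6.428 -0.905] shift target-axes [ 1.471  6.438 -0.903]
dialbar (array([461.8,  19. ]), array([19. , 43.5]), 59.9) (array([462.4,  20.1]), array([16.4, 42.4]), 59.7) [0.4617 0.0187] 152.5 175
```

The dial bar is now at −27.5°, matching the fourth click at −27.7°. I'll move clear and check the whole scene.

Request:
arm_command(turn=[[0,0,0],[0,0,0],[0,0,0],[0,0,0],[0,0,0],[0,0,0],[0,0,0],[0,0,0],[0,0,0],[0,0,0],[0,0,0]], xyz=[[0.1,0.64,-0.2],[0.1,0.64,-0.2],[0.1,0.64,-0.2],[0.1,0.64,-0.2],[0.1,0.64,-0.1],[0.1,0.64,0],[0.1,0.64,0],[0.1,0.64,0],[0.1,0.64,0],[0,0.64,0],[0,0,0]], claw=[36,36,36,36,36,36,36,36,36,36,36])

```text
time_s: 60.85
position: [0.3503, -0.2861, 0.2427]
tool_rot: [[0.879, -0.478, -0.002], [-0.478, -0.879, 0.002], [-0.003, -0.001, -1.0]]
ft_force: [-0.7, -0.1, -0.1]
grip_width: 0.036
gripper_force: 0.0
```

```bash
python3 seat.py 2>/dev/null | grep -v tube
python3 - <<'E'
from meas import *
o=grab("20")
report(o,{"mat":((.461,.339),.06)})
for n in o:
    im,H,C=o[n]; z=C[...,2]; v=H[...,2]; s=H[...,1]
    p=near(C,(.6,.163),.045)&(z>.05)&(z<.09)&(s<60); print(n,"pan z",np.median(z[p]).round(4) if p.any() else 0)
    for nm,xy in(("cup",(.641,-.283)),("blue",(.727,-.02)),("red",(.741,-.065))):
        q=near(C,xy,.04)&(z>.05); print("  ",nm,C[q].mean(0).round(3),end="")
    print()
a=cv2.resize(o["top"][0][120:290,190:480],(600,352)); b=cv2.resize(o["side"][0][130:360,180:420],(258,248)); c=np.zeros((600,600,3),np.uint8); c[:352]=a; c[352:,:258]=b; c[352:,260:600]=cv2.resize(o["side"][0][190:290,260:397],(340,248)); cv2.imwrite("pics/f.png",c)
E
```

```text
top a -1 28 L [-0.0444 -0.0319] W [-0.0071  0.0082] z [0.0513 0.0666]
top a 1 34 L [0.033  0.0484] W [-0.0078  0.0095] z [0.0523 0.0685]
    jaw blue W [-0.0116 -0.0083 -0.0052]
    jaw blue W [-0.0092 -0.0056 -0.0043]
top c -1 28 L [-0.0455 -0.033 ] W [-0.0089  0.0065] z [0.0457 0.0677]
top c 1 35 L [0.0327 0.0482] W [-0.0088  0.008 ] z [0.045  0.0678]
    jaw blue W [-0.012  -0.0087 -0.0057]
side a -1 74 L [-0.0459 -0.0339] W [-0.0086  0.0099] z [0.0453 0.064 ]
side a 1 34 L [0.0312 0.0451] W [-0.0054  0.0107] z [0.0563 0.0646]
    jaw blue W [-0.0093 -0.0067 -0.0039]
    jaw blue W [-0.0087 -0.0066 -0.0038]
side c -1 72 L [-0.0471 -0.035 ] W [-0.0101  0.009 ] z [0.0452 0.0642]
side c 1 31 L [0.0318 0.0465] W [-0.005   0.0086] z [0.0563 0.0636]
    jaw blue W [-0.0104 -0.0072 -0.0036]
top plate along [-0.0766  0.0889] across [-0.0725  0.0715] rect (array([586.6, -29.2]), array([166.8, 145.3]), 85.5)
   fin -0.06773746101560382 -0.000596991688745866 42
side plate along [-0.0814  0.0899] across [-0.0713  0.074 ] rect (array([584.6, -29.6]), array([176.1, 146.2]), 85.8)
   fin -0.06844606073600161 0.0006608247272141977 128
top weight 128 ztop 0.0521 (array([465., 337.]), array([41.4, 41.9]), 90.0) [0.4638 0.3388]
side weight 66 ztop 0.0512 (array([468.1, 338.2]), array([45.2, 29.1]), 81.2) [0.4685 0.3352]
top mat 115 (array([461. , 339.4]), array([75.6, 75. ]), 44.5)
side mat 40 (array([475.5, 325.7]), array([69.3, 33. ]), 40.1)
top pan z 0.0653
   cup [ 0.643 -0.284  0.066]   blue [ 0.732 -0.028  0.065]   red [ 0.757 -0.062  0.154]
side pan z 0.0664
   cup [ 0.641 -0.269  0.068]   blue [ 0.732 -0.027  0.072]   red [ 0.754 -0.064  0.142]
```

View pics/f.png

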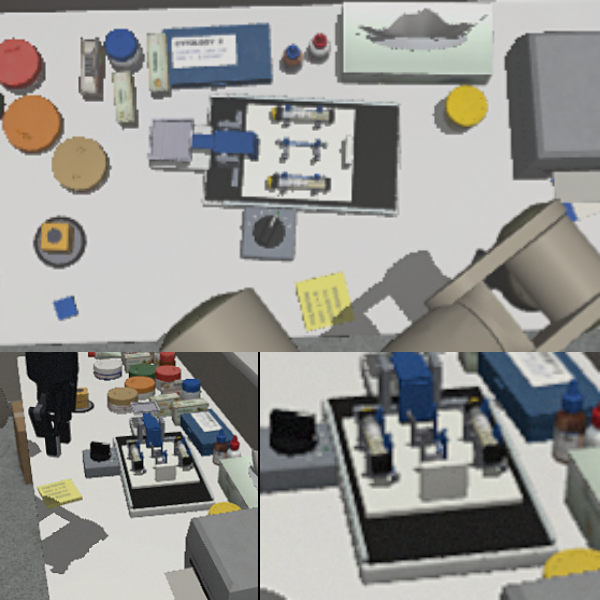

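The final view shows both tubes in clips a and c, the clamp shut on the tray and the weight centred on its mat. The dial pointer is at the green mark, the cup and bottles are where they were, and no other tube is on the counter.

```bash
python3 -c "
from rig import env
print(env.close_job())"
```

```text
the job is handed in; nothing more can be done
None
```

I handed the job in at about 61 s, with no verdict returned. By my last camera check the tray was home under the shut clamp, the weight was on its mat, both tubes on the counter were seated in clips a and c, the dial was on the fourth click, and the cup and bottles were undisturbed.

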